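# Load the connector inspection tray and shut its keeper

### The arm

A 6-joint arm with a two-finger parallel gripper is mounted at the origin on the work surface. World frame = base frame: x ahead of the robot, y to its left, z up, the work surface at z = 0. Lengths are in m, angles in rad, forces in N, time in s.
With the tool pointing down it reaches from about 0.275 to 0.75 m from the base axis. Payload 10.2 kg.
Tool frame: the origin (TCP) lies at the very end of the fingers, on their centre line; the grasp point (between the pads) lies 19 mm behind it (hold_point_z is the z of the grasp point in the tool frame, in m); z points along the fingers, x is the direction in which the jaws open and shut, and the axes are right-handed (so a half turn about z gives the same grasp; the last joint's range is limited). The gripper opens to 85 mm and grips with 20 to 120 N. Pads are 22 mm wide; open, the fingers measure 114 mm over their backs; the gripper's body (76 mm by 85 mm) begins 54 mm behind the grasp point. The pads swing forward as they close: fully open they stand 13 mm farther back than shut.
Start: joints at [1.114, 0.313, 1.498, -0, 1.331, -0.223], TCP at [0.122, 0.511, 0.231] pointing down, gripper open.
Joint ranges: [-2.94, 2.94], [-0.97, 2.17], [0.19, 2.56], [-1.23, 4.37], [0.02, 3.11], [-2.88, 2.88]. Speed limits (rad/s): [2.39, 2.39, 3.01, 3.14, 3.14, 3.14].

### API

Orientations are given as a unit quaternion [x, y, z, w].
In Python, from bench import * gives the robot as it stands.
- The arm moves only by the tool carry_out, never from a script. Its argument "commands" is text: rows parted by semicolons, each of 7 numbers parted by spaces: the shift along the tool's x, y, z in mm, then the turn, a rotation vector about the tool's x, y, z in degrees, then the opening, from 0 (shut) to 1 (fully open). A call has 1 to 5 rows; each row shifts and turns the commanded pose from where the row before left it, along the tool's axes as they then stand; what a row does not reach is not made up. A row lasts 1/8 s, in which the tool goes at most 62.5 mm and 10.7 degrees, less where a joint would pass 70% of its speed; a pose out of reach is approached as far as the arm can. A call with a gripper value outside its range is refused whole. The fingers move at their own pace and stop on an object; the grip force is fixed at half the most. Time passes only in rows, so rows that do not move let the fingers close. It gives the time, the measured TCP pose, the force and the opening at its end, in the units of the state.
- read_state(): the state, without advancing time (a new reading comes with each control period).
- get_image(name): name is "scene" or "top"; returns (picture, depth): 480x640x3 uint8, blue, green, red; 480x640 float32, m along the optical axis (not along the pixel's ray), 0 where there is no reading.
- camera_params(name): a dict with "fx", "fy", "cx", "cy" (pixels), "pose" (4x4, takes a point from camera to world coordinates). Camera axes: x right, y down, z forward; pixel columns grow to the right and rows downward; lengths in m; the calibration is good to about 2 mm. A picture is of the moment at which its call begins. camera_params takes no time and is no camera call.
- job_done(): hands the job in, once; it reports no verdict.
The state is a dict: "clock": time; "qpos": joint angles; "qd": joint speeds; "joint_torque": joint torques, N m; "eef_pos": TCP position; "eef_rot": TCP orientation; "contact_force": force on the tool from outside, world axes, zero at the start; "moment": the same for the moment, N m; "opening": finger opening in m.
Only numpy, scipy, OpenCV 4.12 (cv2) and the standard library are available. Lean on these libraries where they do the work, as an engineer would, in place of code of your own. Each camera call takes 0.05 s, during which the arm holds its last target. There are 200 camera calls.

### The job

Set the three long grey connector inserts (two on the bench, one in the black slotted holder) upright in a neat row in the aluminium tray, one fully down in each bay with its length along the row. Then swing the keeper bar fully shut over them against its stop. Leave the short insert and the other things on the bench where they are.

Things in the scene. Friction and masses are not known exactly. Their poses are not given: they have to be found in the camera images.
- tray: Fixed aluminium inspection tray, base plate 96 (x) x 258 (y) x 10 mm. Origin on the bench under the middle bay, z up. Three bays in a row along its y. Four cross walls 6 mm thick in y, 40 mm long in x, rising 38 mm above the plate, close the bays at their y ends; at their x sides are only low rails, 5 mm wide and 5 mm high.
- keeper (a joint): Swing angle of the steel keeper bar (rad): 0 = shut, lying above the row along the tray's y, against the dark stop post (top 62 mm above the bench) by its -x side at the tray's +y end; grows as the bar swings level, clockwise seen from above, out over the tray's +x side; limit 1.9. Stiff hinge: it stays where it is left.
- keeper_hinge (a point): Point on the keeper bar's upright hinge axis, at the tray's -y end (tray x 0, y -120 mm), 57 mm above the bench, the bar's mid-height. The bar is 14 mm wide, its underside 52 and its top 62 mm above the bench, and it ends 228 mm from the hinge axis; it passes 4 mm above the cross walls.
- keeper_knob (a point): Centre of the upright round black knob on the keeper bar's free end: 16 mm diameter, from 68 to 90 mm above the bench (this point at 79 mm), 210 mm from the hinge axis.
- holder: Fixed black slotted holder; origin on the bench under its centre. Base 34 (x) x 64 (y) x 6 mm; two cheeks, 30 mm long in x and 16 mm thick, rise to 42 mm above the bench and leave a slot 25 mm wide along x, open at both ends, its floor 6 mm above the bench. The insert in it can be gripped only by its ends, which project about 7 mm beyond the cheeks.
- bay0 (a point): Centre of the floor of the tray's bay 0 (tray y -62 mm, 10 mm above the bench); axes as the tray's. The bay is 56 mm long in y between the cross walls and 30 mm wide in x between the rails.
- bay1 (a point): Centre of the floor of the tray's bay 1 (tray y 0 mm, 10 mm above the bench); axes as the tray's. The bay is 56 mm long in y between the cross walls and 30 mm wide in x between the rails.
- bay2 (a point): Centre of the floor of the tray's bay 2 (tray y 62 mm, 10 mm above the bench); axes as the tray's. The bay is 56 mm long in y between the cross walls and 30 mm wide in x between the rails.
- insert_a: Long grey connector insert, upright block 44 (x, length) x 20 (y, width) x 32 mm (z), two rows of five brass contacts on top. Origin at the centre of its underside, z up. Stands free on the bench. The three long inserts are alike; any may go in any bay, either way round.
- insert_b: Long grey connector insert, upright block 44 (x, length) x 20 (y, width) x 32 mm (z), two rows of five brass contacts on top. Origin at the centre of its underside, z up. Stands free on the bench. The three long inserts are alike; any may go in any bay, either way round.
- insert_c: Long grey connector insert, upright block 44 (x, length) x 20 (y, width) x 32 mm (z), two rows of five brass contacts on top. Origin at the centre of its underside, z up. Starts in the slot of the holder, its length along the slot. The three long inserts are alike; any may go in any bay, either way round.
- short_insert: Short grey connector insert, 28 x 20 x 32 mm, two pairs of contacts; origin under its centre. Same make as the long ones but does not belong in the tray. Bystander: leave alone.
- round_connector: Round metal connector, 32 mm diameter, 38 mm high, standing; origin under its centre. Bystander: leave alone.
- loupe: Black eye loupe, 38 mm diameter, 38 mm high, standing; origin under its centre. Bystander: leave alone.
- contact_dish: White dish, 68 mm diameter, 26 mm high; origin under its centre. Bystander: leave alone.
- flux_jar: Small amber jar, 48 mm diameter, 60 mm high; origin under its centre. Bystander: leave alone.
- pin_gauge: Pin gauge lying along its x, 120 mm long, 12 mm high, black handle; origin on the bench near its middle. Bystander: leave alone.
- tweezers: Steel tweezers lying along their x, 125 mm long, 4 mm high; origin on the bench near their middle. Bystander: leave alone.

How it is judged:
On the way, in this order (a step that is already met when the one before it is completed fails the run):
1. the three long inserts stand fully down, one in each bay, while the keeper bar is still open (((x of insert_a in the frame of bay0 between -0.008 and 0.008 m and y of insert_a in the frame of bay0 between -0.008 and 0.008 m and z of insert_a in the frame of bay0 between -0.003 and 0.003 m and angle between the x axis of insert_a and the y axis of bay0, either way round below 0.2 rad and angle between insert_a's own z axis and vertical below 0.08 rad) or (x of insert_b in the frame of bay0 between -0.008 and 0.008 m and y of insert_b in the frame of bay0 between -0.008 and 0.008 m and z of insert_b in the frame of bay0 between -0.003 and 0.003 m and angle between the x axis of insert_b and the y axis of bay0, either way round below 0.2 rad and angle between insert_b's own z axis and vertical below 0.08 rad) or (x of insert_c in the frame of bay0 between -0.008 and 0.008 m and y of insert_c in the frame of bay0 between -0.008 and 0.008 m and z of insert_c in the frame of bay0 between -0.003 and 0.003 m and angle between the x axis of insert_c and the y axis of bay0, either way round below 0.2 rad and angle between insert_c's own z axis and vertical below 0.08 rad)) and ((x of insert_a in the frame of bay1 between -0.008 and 0.008 m and y of insert_a in the frame of bay1 between -0.008 and 0.008 m and z of insert_a in the frame of bay1 between -0.003 and 0.003 m and angle between the x axis of insert_a and the y axis of bay1, either way round below 0.2 rad and angle between insert_a's own z axis and vertical below 0.08 rad) or (x of insert_b in the frame of bay1 between -0.008 and 0.008 m and y of insert_b in the frame of bay1 between -0.008 and 0.008 m and z of insert_b in the frame of bay1 between -0.003 and 0.003 m and angle between the x axis of insert_b and the y axis of bay1, either way round below 0.2 rad and angle between insert_b's own z axis and vertical below 0.08 rad) or (x of insert_c in the frame of bay1 between -0.008 and 0.008 m and y of insert_c in the frame of bay1 between -0.008 and 0.008 m and z of insert_c in the frame of bay1 between -0.003 and 0.003 m and angle between the x axis of insert_c and the y axis of bay1, either way round below 0.2 rad and angle between insert_c's own z axis and vertical below 0.08 rad)) and ((x of insert_a in the frame of bay2 between -0.008 and 0.008 m and y of insert_a in the frame of bay2 between -0.008 and 0.008 m and z of insert_a in the frame of bay2 between -0.003 and 0.003 m and angle between the x axis of insert_a and the y axis of bay2, either way round below 0.2 rad and angle between insert_a's own z axis and vertical below 0.08 rad) or (x of insert_b in the frame of bay2 between -0.008 and 0.008 m and y of insert_b in the frame of bay2 between -0.008 and 0.008 m and z of insert_b in the frame of bay2 between -0.003 and 0.003 m and angle between the x axis of insert_b and the y axis of bay2, either way round below 0.2 rad and angle between insert_b's own z axis and vertical below 0.08 rad) or (x of insert_c in the frame of bay2 between -0.008 and 0.008 m and y of insert_c in the frame of bay2 between -0.008 and 0.008 m and z of insert_c in the frame of bay2 between -0.003 and 0.003 m and angle between the x axis of insert_c and the y axis of bay2, either way round below 0.2 rad and angle between insert_c's own z axis and vertical below 0.08 rad)) and value of joint keeper above 0.8 rad), for 0.2 s.
2. the keeper bar is swung shut over them (value of joint keeper below 0.05 rad), for 0.2 s.
At the end, for the whole second after the job is handed in: One long insert stands in each of the three bays: its origin within 8 mm of the bay's centre in tray x and y and within 3 mm of the bay floor's height, its length within 0.2 rad of the row, upright within 0.08 rad, at rest (under 10 mm/s); the keeper bar's angle is below 0.05 rad (((x of insert_a in the frame of bay0 between -0.008 and 0.008 m and y of insert_a in the frame of bay0 between -0.008 and 0.008 m and z of insert_a in the frame of bay0 between -0.003 and 0.003 m and angle between the x axis of insert_a and the y axis of bay0, either way round below 0.2 rad and angle between insert_a's own z axis and vertical below 0.08 rad) or (x of insert_b in the frame of bay0 between -0.008 and 0.008 m and y of insert_b in the frame of bay0 between -0.008 and 0.008 m and z of insert_b in the frame of bay0 between -0.003 and 0.003 m and angle between the x axis of insert_b and the y axis of bay0, either way round below 0.2 rad and angle between insert_b's own z axis and vertical below 0.08 rad) or (x of insert_c in the frame of bay0 between -0.008 and 0.008 m and y of insert_c in the frame of bay0 between -0.008 and 0.008 m and z of insert_c in the frame of bay0 between -0.003 and 0.003 m and angle between the x axis of insert_c and the y axis of bay0, either way round below 0.2 rad and angle between insert_c's own z axis and vertical below 0.08 rad)) and ((x of insert_a in the frame of bay1 between -0.008 and 0.008 m and y of insert_a in the frame of bay1 between -0.008 and 0.008 m and z of insert_a in the frame of bay1 between -0.003 and 0.003 m and angle between the x axis of insert_a and the y axis of bay1, either way round below 0.2 rad and angle between insert_a's own z axis and vertical below 0.08 rad) or (x of insert_b in the frame of bay1 between -0.008 and 0.008 m and y of insert_b in the frame of bay1 between -0.008 and 0.008 m and z of insert_b in the frame of bay1 between -0.003 and 0.003 m and angle between the x axis of insert_b and the y axis of bay1, either way round below 0.2 rad and angle between insert_b's own z axis and vertical below 0.08 rad) or (x of insert_c in the frame of bay1 between -0.008 and 0.008 m and y of insert_c in the frame of bay1 between -0.008 and 0.008 m and z of insert_c in the frame of bay1 between -0.003 and 0.003 m and angle between the x axis of insert_c and the y axis of bay1, either way round below 0.2 rad and angle between insert_c's own z axis and vertical below 0.08 rad)) and ((x of insert_a in the frame of bay2 between -0.008 and 0.008 m and y of insert_a in the frame of bay2 between -0.008 and 0.008 m and z of insert_a in the frame of bay2 between -0.003 and 0.003 m and angle between the x axis of insert_a and the y axis of bay2, either way round below 0.2 rad and angle between insert_a's own z axis and vertical below 0.08 rad) or (x of insert_b in the frame of bay2 between -0.008 and 0.008 m and y of insert_b in the frame of bay2 between -0.008 and 0.008 m and z of insert_b in the frame of bay2 between -0.003 and 0.003 m and angle between the x axis of insert_b and the y axis of bay2, either way round below 0.2 rad and angle between insert_b's own z axis and vertical below 0.08 rad) or (x of insert_c in the frame of bay2 between -0.008 and 0.008 m and y of insert_c in the frame of bay2 between -0.008 and 0.008 m and z of insert_c in the frame of bay2 between -0.003 and 0.003 m and angle between the x axis of insert_c and the y axis of bay2, either way round below 0.2 rad and angle between insert_c's own z axis and vertical below 0.08 rad)) and linear speed of each of insert_a, insert_b, insert_c below 0.01 m/s and value of joint keeper below 0.05 rad); the robot touches nothing.
It fails at once if the short insert or another bystander is moved by more than 30 mm (distance of any of short_insert, round_connector, loupe, contact_dish, flux_jar, pin_gauge, tweezers from where it was at the start of the episode above 0.03 m).
It also fails if it takes over 72 s, if anything falls off the work surface, if the arm or the gripper's body presses on something with over 40 N, if the wrist force passes 120 N, or if a joint passes its speed limit or range.

## Working session

There is one attempt and no reset: what is moved stays moved. The work goes in short steps, Python scripts to look and compute and a tool call to move; the robot and the scene stay as the last step left them, time stands still between calls to the robot, and variables do not carry over. Pictures are saved under pics/ and viewed, and the job is handed in when it is done.

Besides the shell and the picture viewer there is one more tool, called after ">>>" as a command line: name --argument value ..., lists and objects as JSON in quotes. carry_out: Moves the arm, as the interface text tells. Its arguments: {"type":"object","properties":{"commands":{"type":"string"}},"required":["commands"]}

```bash
mkdir -p pics; ls; python3 - <<'E'
from bench import *
import cv2,numpy as np
for n in("top","scene"):
    im,d=get_image(n); cv2.imwrite(f"pics/{n}0.png",im); np.save(f"{n}0.npy",d); p=camera_params(n); print(n,p)
s=read_state(); print(s["clock"],s["eef_pos"],s["eef_rot"],s["opening"])
E
```

```text
pics
top {'fx': 503.50568093373846, 'fy': 503.50568093373846, 'cx': 325.6959985943119, 'cy': 234.57486394674032, 'pose': array([[ 0.01509508, -0.98639487,  0.16369881,  0.37458091],
       [-0.99987113, -0.01399651,  0.00786231,  0.00865655],
       [-0.00546413, -0.1637964 , -0.98647903,  1.09666801],
       [ 0.        ,  0.        ,  0.        ,  1.        ]])}
scene {'fx': 597.6835721068361, 'fy': 597.6835721068361, 'cx': 315.63498953130573, 'cy': 253.96554524597636, 'pose': array([[ 0.41674915,  0.72626099, -0.54668558,  1.18776501],
       [ 0.90892541, -0.34167139,  0.23898799, -0.24622156],
       [-0.01321917, -0.59649446, -0.80250833,  0.97231911],
       [ 0.        ,  0.        ,  0.        ,  1.        ]])}
0.1 [0.12152315 0.51050859 0.23079717] [ 7.84745168e-01  6.19818271e-01 -5.22580124e-04  2.43672904e-04] 0.08560934605367958
```

View pics/top0.png

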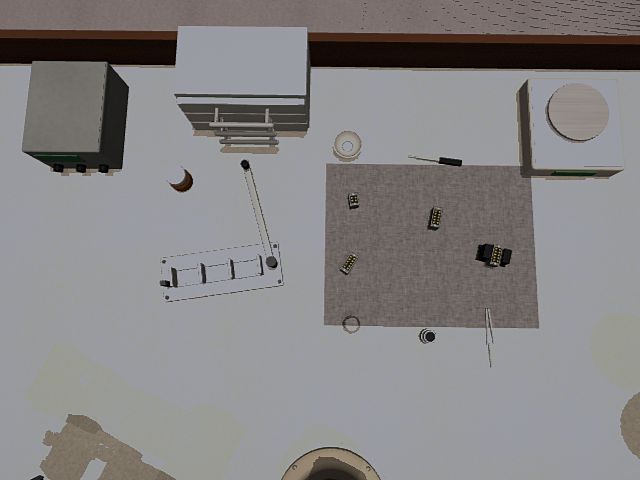

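View pics/scene0.png

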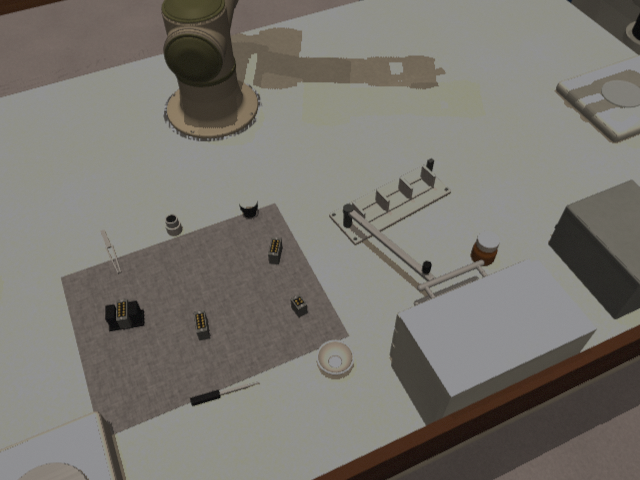

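The top view shows the tray near (222,272) with its hinge at (271,262), the knob at (245,164), long inserts at (349,263) and (436,217), the holder at (494,256), and the short insert at (353,200). I'll enlarge these.

```bash
cat > h.py <<'E'
from bench import *
import cv2,numpy as np
def w(n,u,v,z):
    p=camera_params(n);T=p["pose"];r=T[:3,:3]@np.array([(u-p["cx"])/p["fx"],(v-p["cy"])/p["fy"],1]);o=T[:3,3]
    return o+r*(z-o[2])/r[2]
def px(n,P):
    p=camera_params(n);T=p["pose"];c=T[:3,:3].T@(np.asarray(P)-T[:3,3]);return c[0]/c[2]*p["fx"]+p["cx"],c[1]/c[2]*p["fy"]+p["cy"]
def crop(im,u,v,hw,hh,k):
    c=im[v-hh:v+hh,u-hw:u+hw]; c=cv2.convertScaleAbs(c,alpha=1.4,beta=15)
    c=cv2.resize(c,None,fx=k,fy=k,interpolation=cv2.INTER_NEAREST)
    for i in range(0,2*hw,10): cv2.putText(c,str(u-hw+i),(i*k,9),0,.32,(0,0,255),1); cv2.line(c,(i*k,10),(i*k,16),(0,0,255),1)
    for i in range(10,2*hh,10): cv2.putText(c,str(v-hh+i),(0,i*k+4),0,.32,(0,0,255),1)
    return c
E
python3 - <<'E'
from h import *
im=cv2.imread("pics/top0.png")
cv2.imwrite("pics/c1.png",np.vstack([np.hstack([crop(im,349,263,15,15,13),crop(im,436,217,15,15,13)]),np.hstack([crop(im,494,256,15,15,13),crop(im,353,200,15,15,13)])])[:600])
cv2.imwrite("pics/c2.png",crop(im,222,232,66,74,4)[:600])
E
```

```text
(no output)
```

View pics/c1.png

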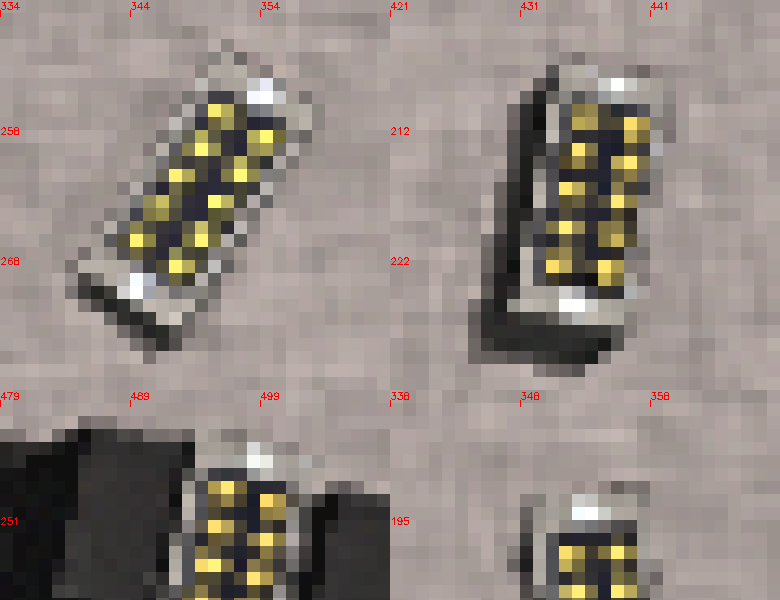

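View pics/c2.png

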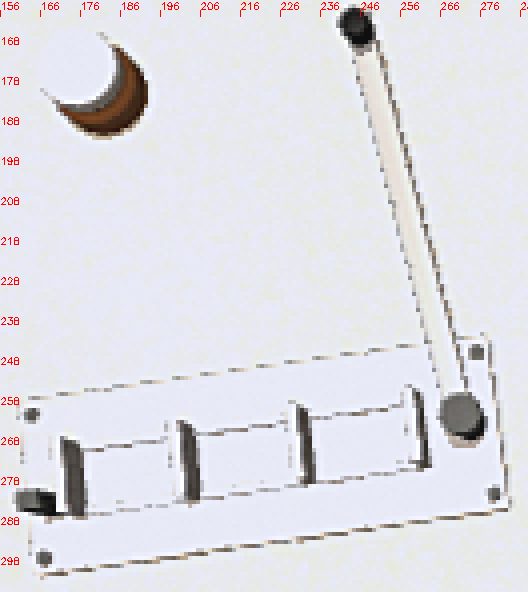

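```bash
python3 - <<'E'
from h import *
im=cv2.imread("pics/top0.png"); sc=cv2.imread("pics/scene0.png")
S=[(164,261.5),(275.2,246),(279.5,281.5),(166.7,297.5)]
W=np.array([w("top",u,v,.010)[:2] for u,v in S]);c=W.mean(0)
e=(W[0]-W[1])+(W[3]-W[2]);a=np.arctan2(-e[0],e[1])  # tray yaw: y axis=(-sin,cos)
print("tray",c,np.degrees(a),W.round(4).tolist())
k=w("top",245,164.5,.09);print("knob",k)
hsv={n:cv2.cvtColor(i,cv2.COLOR_BGR2HSV) for n,i in(("top",im),("scene",sc))}
for nm,z,top,s in(("A",.032,(349,263),(276,250)),("B",.032,(436,217),(201,325)),("C",.038,(495,256),(124,312)),("short",.032,(353,200),(299,303))):
  for n,(u,v) in(("top",top),("scene",s)):
    m=cv2.inRange(hsv[n],(15,90,60),(40,255,255));y,x=np.nonzero(m[v-14:v+15,u-14:u+15])
    P=np.array([w(n,a_+u-14,b+v-14,z)[:2] for a_,b in zip(x,y)],np.float32)
    r=cv2.minAreaRect(P*1000);mu=P.mean(0);V=np.linalg.svd(P-mu)[2][0]
    print(nm,n,len(P),mu,"rectc",np.round(r[0],1),np.round(r[1],1),"yaw",np.degrees(np.arctan2(V[1],V[0]))%180)
y=np.array([-np.sin(a),np.cos(a)]);x=np.array([np.cos(a),np.sin(a)])
pt=lambda X,Y,Z:np.r_[c+x*X+y*Y,Z]
def draw(n,i,u,v,hw,hh,k):
    i=crop(i,u,v,hw,hh,k)
    def L(A,B,col):
        q=[tuple(int((q-o+.5)*k) for q,o in zip(px(n,P),(u-hw,v-hh))) for P in(A,B)];cv2.line(i,*q,col,1)
    for Z,X,Y,col in((.01,.048,.129,(0,0,255)),):
        R=[pt(X,Y,Z),pt(-X,Y,Z),pt(-X,-Y,Z),pt(X,-Y,Z)]
        for j in range(4):L(R[j],R[(j+1)%4],col)
    for Y in(-.093,-.031,.031,.093):
        R=[pt(sx*.02,Y+sy*.003,.048) for sx,sy in((1,1),(1,-1),(-1,-1),(-1,1))]
        for j in range(4):L(R[j],R[(j+1)%4],(255,0,0))
    h=pt(0,-.12,.079);L(h,np.r_[k0[:2],.079],(0,160,0))
    return i
k0=w("top",245,164.5,.09)
d=k0[:2]-pt(0,-.12,0)[:2];print("keeper len",np.hypot(*d),"angle",np.arctan2(d@x,d@y))
cv2.imwrite("pics/c3.png",draw("top",im,222,240,66,66,4.0.__int__()))
cv2.imwrite("pics/c4.png",draw("scene",sc,398,220,80,70,5)[:600])
E
```

```text
tray [0.47070617 0.24165576] 8.881332766869564 [[0.4906, 0.3677], [0.5281, 0.127], [0.451, 0.1153], [0.4131, 0.3566]]
knob [0.68674187 0.18646148 0.09      ]
A top 40 [ 0.49261135 -0.03324341] rectc [492.5 -33.1] [12.3 29. ] yaw 145.03079
A scene 44 [ 0.4927778  -0.03157294] rectc [493.3 -31.4] [12.3 28.6] yaw 146.60675
B top 37 [ 0.593842   -0.22090651] rectc [ 594.1 -220.9] [12.3 27.4] yaw 166.96227
B scene 59 [ 0.5951296  -0.21930097] rectc [ 594.6 -219.2] [12.  30.1] yaw 170.66864
C top 43 [ 0.5128323  -0.34460324] rectc [ 512.9 -344.8] [12.7 27.2] yaw 166.86578
C scene 54 [ 0.51382005 -0.34341493] rectc [ 513.6 -343. ] [10.9 29. ] yaw 165.17174
short top 16 [ 0.63084126 -0.04127852] rectc [630.3 -42. ] [ 8.9 10.9] yaw 113.092964
short scene 21 [ 0.6323663  -0.04022062] rectc [632.3 -39.7] [10.4 12.2] yaw 100.05854
keeper len 0.2074251824874596 angle 1.4153486573152783
```

View pics/c3.png

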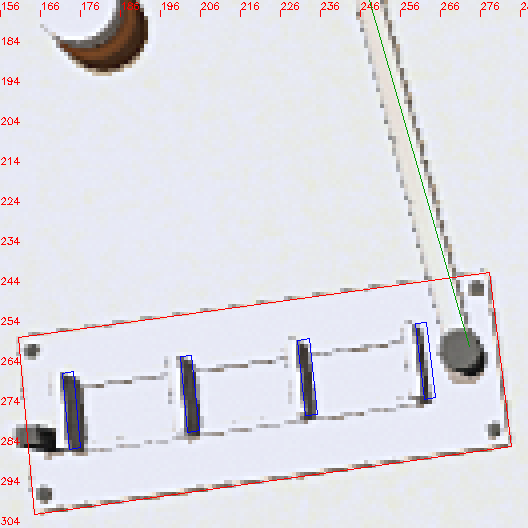

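View pics/c4.png

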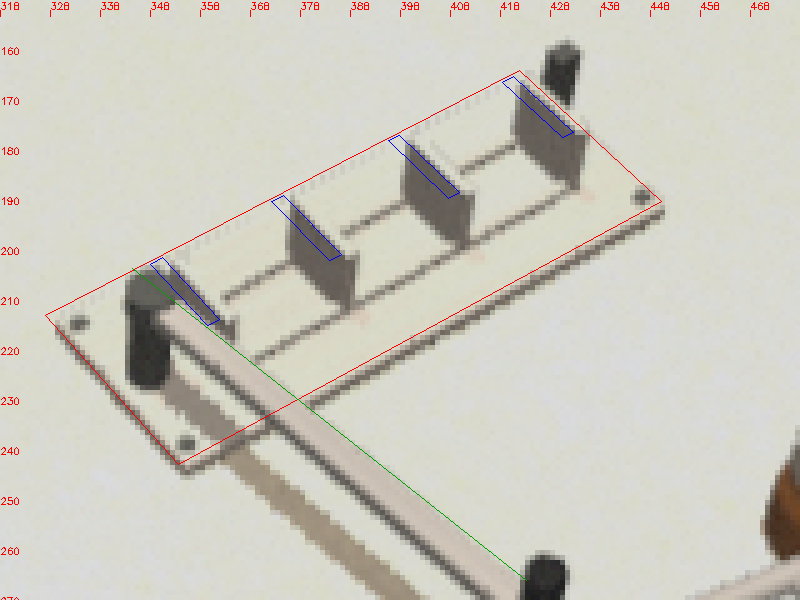

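Most features (wall tops, hinge cap) sit a few mm towards +y of the screw-based estimate, so I'll refine the tray pose with wall-top depth from both cameras.

```bash
python3 - <<'E'
from h import *
a=np.radians(8.88);c=np.array([.4707,.2417]);R=np.array([[np.cos(a),-np.sin(a)],[np.sin(a),np.cos(a)]])
for n in("top","scene"):
    d=np.load(n+"0.npy");p=camera_params(n);v,u=np.mgrid[:480,:640]
    C=np.stack([(u-p["cx"])/p["fx"]*d,(v-p["cy"])/p["fy"]*d,d],-1);P=C@p["pose"][:3,:3].T+p["pose"][:3,3]
    L=(P[...,:2]-c)@R; z=P[...,2]
    pl=(abs(L[...,0])<.044)&(abs(L[...,1])<.12)&(z<.02)&(d>0);print(n,"plate z",np.median(z[pl]))
    b=(abs(L[...,0])>.06)&(L[...,0]<-.06)&(L[...,0]>-.1)&(abs(L[...,1])<.1)&(d>0);print("bench z",np.median(z[b]))
    for Y in(-.093,-.031,.031,.093):
        m=(abs(L[...,0])<.03)&(abs(L[...,1]-Y)<.012)&(z>.044)&(z<.053)
        q=L[m]
        print(Y,m.sum(),q.min(0).round(4) if len(q) else 0,q.max(0).round(4) if len(q) else 0,np.median(q,0).round(4) if len(q) else 0)
    m=(abs(L[...,1])<.11)&(abs(L[...,0])<.07)&(z>.006)&(z<.014);q=L[m];print("plate x",np.percentile(q[:,0],[.2,99.8]).round(4))
    m=(abs(L[...,1])<.15)&(abs(L[...,0])<.04)&(z>.006)&(z<.014);q=L[m];print("plate y",np.percentile(q[:,1],[.2,99.8]).round(4))
    for nm,cc,r,z0,z1 in(("A",(.4927,-.0324),.03,.027,.04),("B",(.5945,-.22),.03,.027,.04),):
        m=(np.hypot(P[...,0]-cc[0],P[...,1]-cc[1])<r)&(z>z0)&(z<z1);q=P[m][:,:2].astype(np.float32)*1000;print(nm,len(q),cv2.minAreaRect(q),q.mean(0))
    m=(P[...,0]>.6)&(P[...,0]<.72)&(P[...,1]>.13)&(P[...,1]<.25)&(z>.07)&(z<.1);print("knob",m.sum(),P[m].mean(0),P[m].max(0))
    m=(P[...,0]>.6)&(P[...,0]<.8)&(P[...,1]>.1)&(P[...,1]<.35)&(z>.1);print("cabinet minx",P[m].min(0),P[m].max(0))
    m=(P[...,0]>.6)&(P[...,0]<.85)&(P[...,1]>.1)&(P[...,1]<.25)&(z>.02)&(P[...,0]>.705);print("handle minx",P[m].min(0))
E
```

```text
top plate z 0.009458987425070453
bench z -0.0007313580524792584
-0.093 55 [-0.0188 -0.0891] [ 0.0198 -0.0827] [ 0.0005 -0.0864]
-0.031 58 [-0.0189 -0.0274] [ 0.0202 -0.0208] [ 0.0017 -0.0241]
0.031 58 [-0.0183  0.0338] [0.0202 0.0412] [-0.      0.0379]
0.093 56 [-0.0179  0.0965] [0.0203 0.1036] [0.0015 0.0993]
plate x [-0.0469  0.0489]
plate y [-0.1274  0.1292]
A 192 ((492.43402099609375, -32.8755989074707), (19.9881649017334, 43.698081970214844), 57.01422882080078) [492.18503  -32.527454]
B 189 ((594.006103515625, -220.18601989746094), (20.21442985534668, 44.73858642578125), 78.26432037353516) [ 593.32764 -219.67912]
knob 61 [0.68873165 0.1883101  0.08605898] [0.69850326 0.1949803  0.09406673]
cabinet minx [0.74853463 0.10001749 0.10005942] [0.79998851 0.31671719 0.16150684]
handle minx [0.70716502 0.10001624 0.02008645]
scene plate z 0.010254046943996342
bench z -0.00016377846075121827
-0.093 54 [-0.0189 -0.0894] [ 0.0216 -0.0811] [ 0.0011 -0.0855]
-0.031 61 [-0.0179 -0.0278] [ 0.0242 -0.019 ] [ 0.005  -0.0236]
0.031 56 [-0.0182  0.0333] [0.0234 0.0425] [0.0037 0.0376]
0.093 52 [-0.017   0.0953] [0.0232 0.1046] [0.0024 0.0992]
plate x [-0.046   0.0515]
plate y [-0.1277  0.1295]
A 192 ((493.15277099609375, -31.535884857177734), (20.922128677368164, 45.984500885009766), 55.78916931152344) [494.64597 -32.30884]
B 249 ((594.580810546875, -219.01963806152344), (20.0384578704834, 46.94650650024414), 78.90739440917969) [ 595.87823 -219.1049 ]
knob 97 [0.69384934 0.18849615 0.08472538] [0.70037884 0.1977934  0.09384399]
cabinet minx [0.74936565 0.10060919 0.13219999] [0.79998448 0.31734221 0.1610107 ]
handle minx [0.70505664 0.1000526  0.05656918]
```

The walls sit 6.7 mm +y of the plate's centre. So the tray origin is at about (0.4709, 0.2485), yaw 8.9°, and the keeper is at about 1.44 rad. Next is a small row planner.

```bash
cat >> h.py <<'E'
from scipy.spatial.transform import Rotation as Ro
def cur():
    s=read_state();M=Ro.from_quat(s["eef_rot"]).as_matrix();return np.array(s["eef_pos"]),np.degrees(np.arctan2(M[1,0],M[0,0])),M[:,2]
def plan(legs,start=None,step=50,rot=10):
    """legs: (x,y,z,yawdeg or None); prints rounded tool-axis rows"""
    if start is None:
        p,ps,zt=cur();print("at",p.round(4),round(ps,1),"z",zt.round(4))
    else: p,ps=np.array(start[:3],float),start[3]
    for L in legs:
        t=np.array(L[:3]);pt=ps if L[3] is None else L[3];dp=(pt-ps+180)%360-180
        n=int(max(np.ceil(np.linalg.norm(t-p)*1000/step),np.ceil(abs(dp)/rot),1));p0,q0=p.copy(),ps
        out=[]
        for i in range(1,n+1):
            d=(p0+(t-p0)*i/n-p)*1000;c,s=np.cos(np.radians(ps)),np.sin(np.radians(ps))
            r=np.round([d[0]*c+d[1]*s,d[0]*s-d[1]*c,-d[2]]);g=np.round(ps-(q0+dp*i/n),0)
            p=p+np.array([r[0]*c+r[1]*s,r[0]*s-r[1]*c,-r[2]])/1000;ps-=g
            out.append("%g %g %g 0 0 %g"%(*(r+0),g+0))
        print("leg",L,"n",n,"end",p.round(4),round(ps,1));print("; ".join(out))
E
python3 -c "
from h import *
plan([(.4927,-.0322,.14,56.4),(.4927,-.0322,.007,None)])"
```

```text
at [0.1215 0.5105 0.2308] 76.6 z [-5.e-04 -1.e-03 -1.e+00]
leg (0.4927, -0.0322, 0.14, 56.4) n 14 end [ 0.4925 -0.032   0.1398] 56.6
-32 35 6 0 0 1; -31 35 7 0 0 2; -29 36 6 0 0 1; -29 37 7 0 0 2; -28 38 6 0 0 1; -27 39 7 0 0 2; -26 39 6 0 0 1; -25 40 7 0 0 2; -24 40 6 0 0 1; -23 41 7 0 0 1; -22 42 6 0 0 2; -21 42 7 0 0 1; -20 42 6 0 0 2; -18 43 7 0 0 1
leg (0.4927, -0.0322, 0.007, None) n 3 end [ 0.4925 -0.032   0.0068] 56.6
0 0 44 0 0 0; 0 0 45 0 0 0; 0 0 44 0 0 0
```

>>> carry_out --commands "-32 35 6 0 0 1 1; -31 35 7 0 0 2 1; -29 36 6 0 0 1 1; -29 37 7 0 0 2 1; -28 38 6 0 0 1 1"

```text
clock: 0.72
eef_pos: [0.2545, 0.3156, 0.1989]
eef_rot: [0.821, 0.571, -0.0, 0.0]
contact_force: [1.0, -0.2, 0.2]
opening: 0.0854
```

>>> carry_out --commands "-27 39 7 0 0 2 1; -26 39 6 0 0 1 1; -25 40 7 0 0 2 1; -24 40 6 0 0 1 1; -23 41 7 0 0 1 1"

```text
clock: 1.35
eef_pos: [0.387, 0.1213, 0.1661]
eef_rot: [0.855, 0.519, 0.0, -0.0]
contact_force: [0.3, 1.4, 0.4]
opening: 0.0852
```

>>> carry_out --commands "-22 42 6 0 0 2 1; -21 42 7 0 0 1 1; -20 42 6 0 0 2 1; -18 43 7 0 0 1 1; 0 0 0 0 0 0 1"

```text
clock: 1.98
eef_pos: [0.4933, -0.0338, 0.1393]
eef_rot: [0.881, 0.473, -0.0, -0.0]
contact_force: [-0.8, 1.4, 0.6]
opening: 0.085
```

```bash
python3 -c "
from h import *
plan([(.4927,-.0322,.06,56.4),(.4927,-.0322,.007,None)])
for n,u,v in (('top',352,258),('scene',276,235)):
    im,_=get_image(n); cv2.imwrite('pics/a_%s.png'%n,crop(im,u,v,50,40,8))"
```

```text
at [ 0.4933 -0.0338  0.1393] 56.4 z [-1.1e-03  2.0e-04 -1.0e+00]
leg (0.4927, -0.0322, 0.06, 56.4) n 2 end [ 0.493  -0.0325  0.0603] 56.4
1 -1 40 0 0 0; 0 0 39 0 0 0
leg (0.4927, -0.0322, 0.007, None) n 2 end [ 0.493  -0.0325  0.0073] 56.4
0 0 27 0 0 0; 0 0 26 0 0 0
```

View pics/a_scene.png

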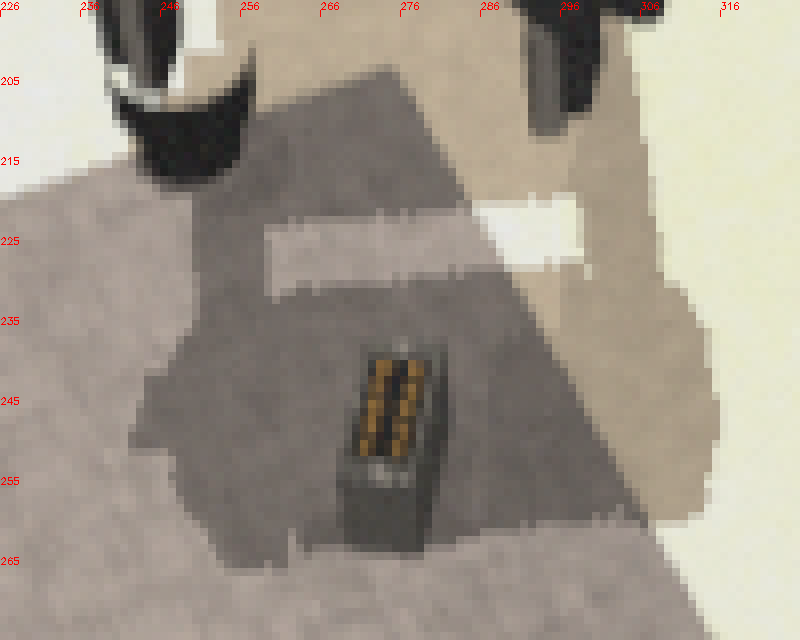

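The insert at (276,250) lies midway below the fingers (about 245 and 297), so I'll descend and grip.

>>> carry_out --commands "1 -1 40 0 0 0 1; 0 0 39 0 0 0 1; 0 0 27 0 0 0 1; 0 0 26 0 0 0 1; 0 0 0 0 0 0 1"

```text
clock: 2.7
eef_pos: [0.4911, -0.0292, 0.0075]
eef_rot: [0.88, 0.475, -0.001, -0.001]
contact_force: [-0.4, -0.5, 0.1]
opening: 0.0853
```

>>> carry_out --commands "0 0 0 0 0 0 0; 0 0 0 0 0 0 0; 0 0 0 0 0 0 0; 0 0 0 0 0 0 0; 0 0 0 0 0 0 0"

```text
clock: 3.32
eef_pos: [0.4928, -0.0305, 0.0089]
eef_rot: [0.88, 0.474, 0.0, 0.0]
contact_force: [-1.1, 0.5, 6.0]
opening: 0.0189
```

>>> carry_out --commands "0 0 0 0 0 0 0; 0 0 -40 0 0 0 0; 0 0 -50 0 0 0 0; 0 0 -10 0 0 0 0; 0 0 0 0 0 0 0"

```text
clock: 3.95
eef_pos: [0.4923, -0.0304, 0.1082]
eef_rot: [0.88, 0.474, 0.0, 0.0]
contact_force: [0.4, 0.0, -1.6]
opening: 0.019
```

```bash
python3 -c "
from h import *
plan([(.4613,.3098,.11,8.9),(.4613,.3098,.0185,None)])
ims=[crop(get_image(n)[0],u,v,34,34,8) for n,u,v in (('top',352,258),('scene',276,225))]
cv2.imwrite('pics/a2.png',np.hstack(ims)[:,:800])"
```

```text
at [ 0.4923 -0.0304  0.1082] 56.6 z [ 3.e-04 -1.e-04 -1.e+00]
leg (0.4613, 0.3098, 0.11, 8.9) n 7 end [0.4614 0.31   0.1102] 8.6
38 -30 0 0 0 7; 34 -35 -1 0 0 7; 30 -39 0 0 0 6; 25 -42 0 0 0 7; 20 -44 0 0 0 7; 15 -47 -1 0 0 7; 9 -48 0 0 0 7
leg (0.4613, 0.3098, 0.0185, None) n 2 end [0.4614 0.31   0.0182] 8.6
0 0 46 0 0 0; 0 0 46 0 0 0
```

View pics/a2.png

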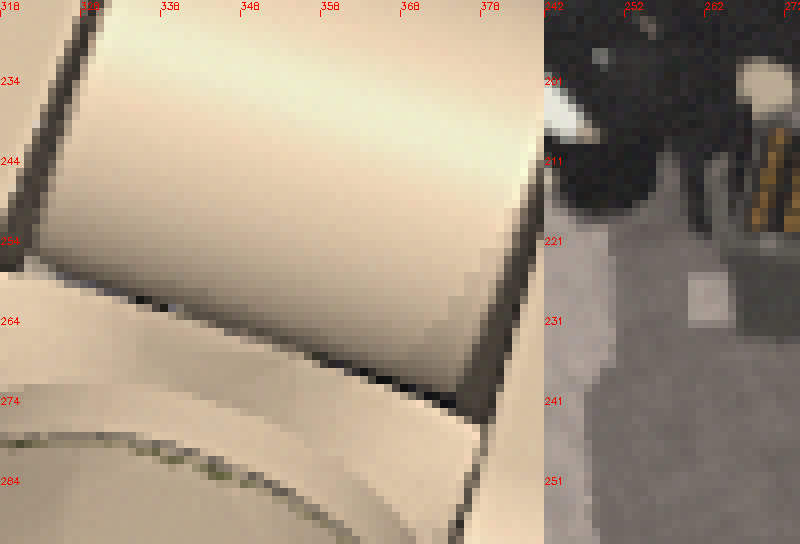

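Insert A is held, with the opening at 19 mm. I'll carry it to bay 2 and stop above the bay to check.

>>> carry_out --commands "38 -30 0 0 0 7 0; 34 -35 -1 0 0 7 0; 30 -39 0 0 0 6 0; 25 -42 0 0 0 7 0; 20 -44 0 0 0 7 0"

```text
clock: 4.68
eef_pos: [0.469, 0.2136, 0.1078]
eef_rot: [0.981, 0.194, -0.001, 0.0]
contact_force: [0.3, -0.3, -0.8]
opening: 0.0186
```

>>> carry_out --commands "15 -47 -1 0 0 7 0; 9 -48 0 0 0 7 0; 0 0 20 0 0 0 0; 0 0 20 0 0 0 0; 0 0 0 0 0 0 0"

```text
clock: 5.3
eef_pos: [0.4601, 0.3095, 0.0678]
eef_rot: [0.997, 0.075, -0.003, 0.001]
contact_force: [0.5, -0.4, -0.1]
opening: 0.0187
```

>>> carry_out --commands "0 0 0 0 0 0 0; 0 0 0 0 0 0 0"

```text
clock: 5.55
eef_pos: [0.4619, 0.31, 0.0709]
eef_rot: [0.997, 0.075, 0.0, -0.0]
contact_force: [1.5, 0.1, 0.1]
opening: 0.0187
```

```bash
python3 -c "
from h import *
plan([(.4613,.3098,.0190,8.9)])
cv2.imwrite('pics/a3.png',crop(get_image('scene')[0],405,170,50,40,8)[:600])"
```

```text
at [0.4619 0.31   0.0709] 8.6 z [ 9.e-04  4.e-04 -1.e+00]
leg (0.4613, 0.3098, 0.019, 8.9) n 2 end [0.4609 0.3099 0.0189] 8.6
0 0 26 0 0 0; -1 0 26 0 0 0
```

View pics/a3.png

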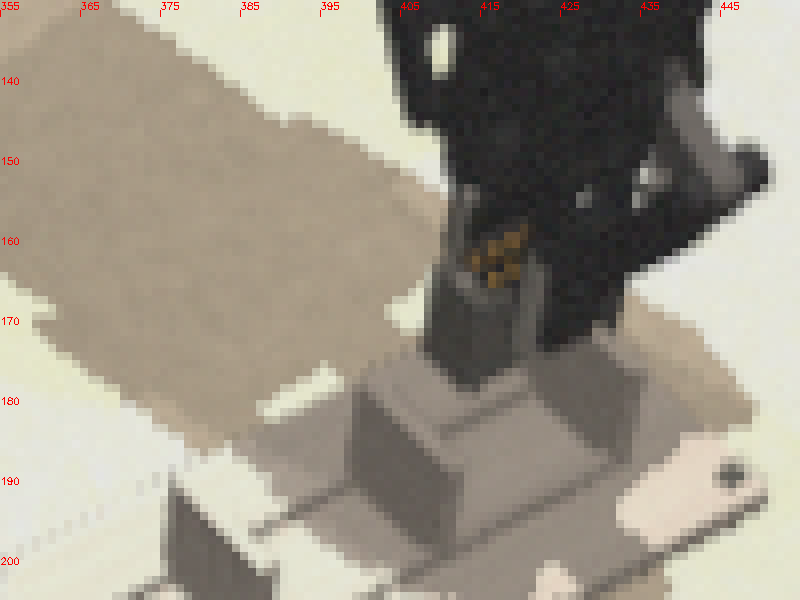

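Insert A at (413,178) hangs upright over bay 2 between its walls. I'll lower it and release.

>>> carry_out --commands "0 0 26 0 0 0 0; -1 0 22 0 0 0 0; 0 0 3 0 0 0 0; 0 0 0 0 0 0 0; 0 0 0 0 0 0 0"

```text
clock: 6.22
eef_pos: [0.4609, 0.31, 0.0201]
eef_rot: [0.997, 0.075, 0.001, -0.0]
contact_force: [-0.9, 0.8, -0.8]
opening: 0.0194
```

```bash
python3 -c "
from h import *
plan([(.4613,.3098,.0190,8.9)])
cv2.imwrite('pics/a4.png',crop(get_image('scene')[0],405,170,50,40,8)[:600])"
```

```text
at [0.4609 0.31   0.0201] 8.6 z [ 1.2e-03  5.0e-04 -1.0e+00]
leg (0.4613, 0.3098, 0.019, 8.9) n 1 end [0.4609 0.31   0.0191] 8.6
0 0 1 0 0 0
```

View pics/a4.png

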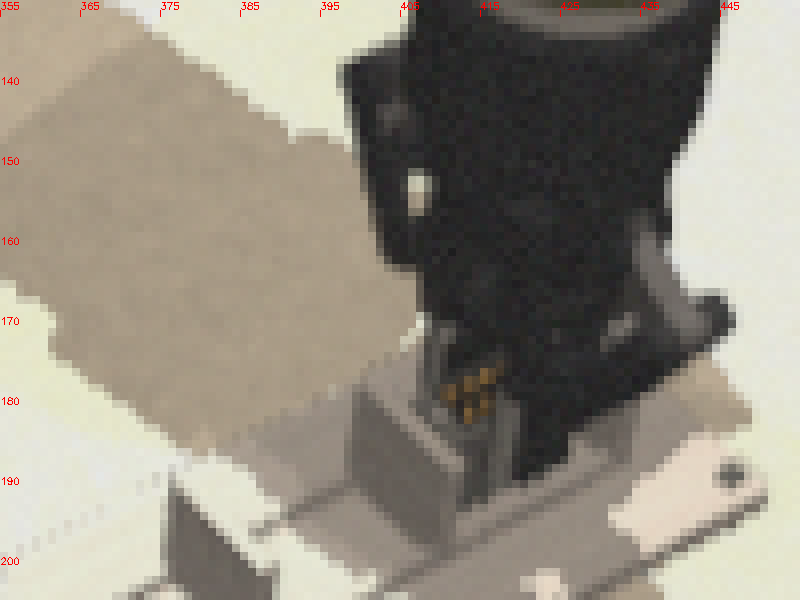

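It sits in bay 2. Release and lift.

>>> carry_out --commands "0 0 1 0 0 0 0; 0 0 0 0 0 0 0.5; 0 0 0 0 0 0 0.5; 0 0 -4 0 0 0 0.5; 0 0 -30 0 0 0 0.6"

```text
clock: 6.9
eef_pos: [0.4596, 0.3094, 0.0515]
eef_rot: [0.997, 0.075, -0.002, 0.001]
contact_force: [-0.0, 0.4, 0.9]
opening: 0.0515
```

>>> carry_out --commands "0 0 -50 0 0 0 1; 0 0 -40 0 0 0 1; 0 0 0 0 0 0 1"

```text
clock: 7.28
eef_pos: [0.4618, 0.3104, 0.1455]
eef_rot: [0.997, 0.075, 0.003, -0.001]
contact_force: [-0.3, 0.3, -0.3]
opening: 0.0853
```

```bash
python3 -c "
from h import *
plan([(.5943,-.2196,.13,78.6),(.5943,-.2196,.006,None)])
cv2.imwrite('pics/a5.png',crop(get_image('scene')[0],405,180,50,40,8)[:600])"
```

```text
at [0.4618 0.3104 0.1455] 8.6 z [ 0.0058  0.0023 -1.    ]
leg (0.5943, -0.2196, 0.13, 78.6) n 11 end [ 0.5947 -0.2198  0.1305] 78.6
5 49 1 0 0 -6; -1 50 2 0 0 -7; -6 49 1 0 0 -6; -12 49 2 0 0 -6; -17 46 1 0 0 -7; -22 45 1 0 0 -6; -27 42 2 0 0 -7; -31 38 1 0 0 -6; -36 35 2 0 0 -6; -39 31 1 0 0 -7; -42 26 1 0 0 -6
leg (0.5943, -0.2196, 0.006, None) n 3 end [ 0.5947 -0.2198  0.0065] 78.6
0 0 41 0 0 0; 0 0 42 0 0 0; 0 0 41 0 0 0
```

View pics/a5.png

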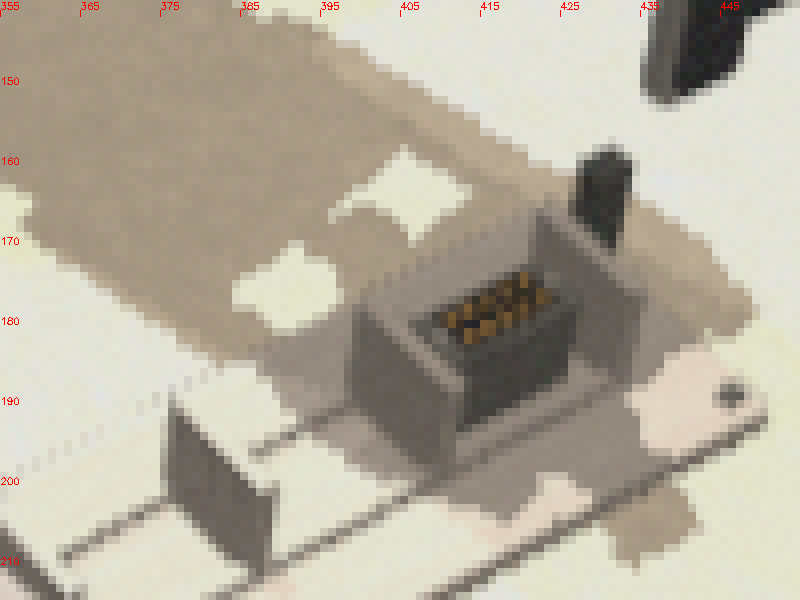

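Insert A stands flat and centred in bay 2. Now insert B.

>>> carry_out --commands "5 49 1 0 0 -6 1; -1 50 2 0 0 -7 1; -6 49 1 0 0 -6 1; -12 49 2 0 0 -6 1; -17 46 1 0 0 -7 1"

```text
clock: 7.95
eef_pos: [0.5198, 0.0674, 0.1338]
eef_rot: [0.937, 0.349, -0.001, -0.001]
contact_force: [1.0, 0.4, -0.5]
opening: 0.085
```

>>> carry_out --commands "-22 45 1 0 0 -6 1; -27 42 2 0 0 -7 1; -31 38 1 0 0 -6 1; -36 35 2 0 0 -6 1; -39 31 1 0 0 -7 1"

```text
clock: 8.57
eef_pos: [0.5807, -0.1739, 0.1265]
eef_rot: [0.805, 0.594, -0.001, -0.001]
contact_force: [0.5, 0.2, 0.2]
opening: 0.0849
```

>>> carry_out --commands "-42 26 1 0 0 -6 1; 0 0 40 0 0 0 1; 0 0 0 0 0 0 1; 0 0 0 0 0 0 1"

```text
clock: 9.07
eef_pos: [0.5936, -0.2199, 0.0879]
eef_rot: [0.774, 0.634, 0.0, 0.0]
contact_force: [-0.4, 0.0, 1.2]
opening: 0.0854
```

```bash
python3 -c "
from h import *
plan([(.5943,-.2196,.0075,78.6)])
cv2.imwrite('pics/b1.png',crop(get_image('scene')[0],205,310,50,37,8))"
```

```text
at [ 0.5936 -0.2199  0.0879] 78.6 z [ 1.e-04 -0.e+00 -1.e+00]
leg (0.5943, -0.2196, 0.0075, 78.6) n 2 end [ 0.5945 -0.2201  0.0079] 78.6
0 0 40 0 0 0; 0 1 40 0 0 0
```

View pics/b1.png

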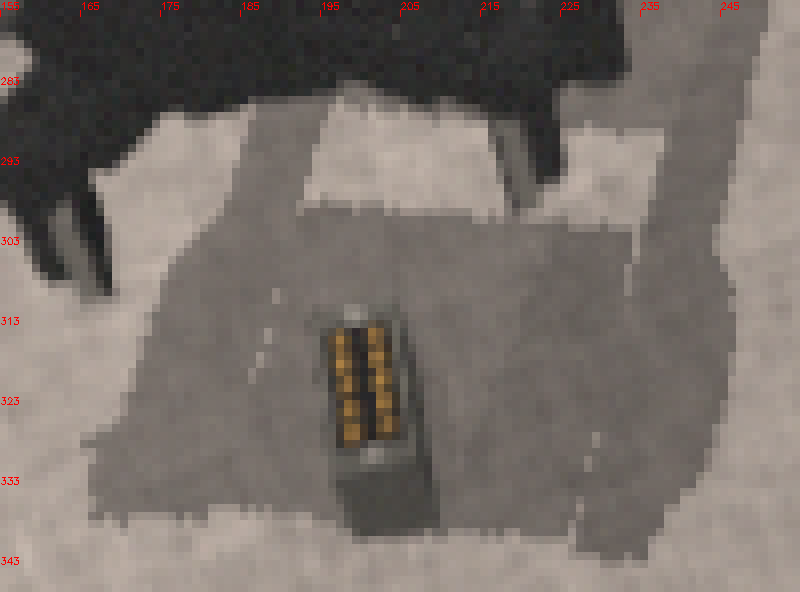

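Insert B at (201,325) lies between the fingers (165 and 220). Descend, grip and lift.

>>> carry_out --commands "0 0 40 0 0 0 1; 0 1 40 0 0 0 1; 0 0 0 0 0 0 1; 0 0 0 0 0 0 0; 0 0 0 0 0 0 0"

```text
clock: 9.75
eef_pos: [0.5954, -0.221, 0.0096]
eef_rot: [0.774, 0.633, 0.001, 0.002]
contact_force: [-0.5, 0.4, -1.0]
opening: 0.0517
```

>>> carry_out --commands "0 0 0 0 0 0 0; 0 0 0 0 0 0 0; 0 0 0 0 0 0 0; 0 0 0 0 0 0 0; 0 0 0 0 0 0 0"

```text
clock: 10.38
eef_pos: [0.5948, -0.2208, 0.0083]
eef_rot: [0.774, 0.633, 0.0, 0.001]
contact_force: [-0.5, 0.1, 5.8]
opening: 0.0187
```

>>> carry_out --commands "0 0 -40 0 0 0 0; 0 0 -50 0 0 0 0; 0 0 -10 0 0 0 0; 0 0 0 0 0 0 0; 0 0 0 0 0 0 0"

```text
clock: 11.0
eef_pos: [0.5936, -0.2202, 0.1054]
eef_rot: [0.774, 0.633, -0.001, -0.002]
contact_force: [0.2, -0.1, -1.7]
opening: 0.0192
```

```bash
python3 -c "
from h import *
plan([(.4709,.2485,.11,8.9)])"
```

```text
at [ 0.5936 -0.2202  0.1054] 78.6 z [-0.0028  0.0017 -1.    ]
leg (0.4709, 0.2485, 0.11, 8.9) n 10 end [0.4708 0.2483 0.1104] 8.6
44 -21 0 0 0 7; 40 -27 -1 0 0 7; 37 -31 0 0 0 7; 33 -35 -1 0 0 7; 29 -40 0 0 0 7; 23 -42 -1 0 0 7; 18 -45 0 0 0 7; 13 -47 -1 0 0 7; 6 -48 0 0 0 7; 1 -48 -1 0 0 7
```

>>> carry_out --commands "44 -21 0 0 0 7 0; 40 -27 -1 0 0 7 0; 37 -31 0 0 0 7 0; 33 -35 -1 0 0 7 0; 29 -40 0 0 0 7 0"

```text
clock: 11.62
eef_pos: [0.5319, 0.0158, 0.1081]
eef_rot: [0.929, 0.369, -0.001, -0.001]
contact_force: [0.4, -0.6, 0.5]
opening: 0.0187
```

>>> carry_out --commands "23 -42 -1 0 0 7 0; 18 -45 0 0 0 7 0; 13 -47 -1 0 0 7 0; 6 -48 0 0 0 7 0; 1 -48 -1 0 0 7 0"

```text
clock: 12.25
eef_pos: [0.4703, 0.2492, 0.111]
eef_rot: [0.997, 0.073, -0.001, 0.0]
contact_force: [1.0, -0.0, -1.2]
opening: 0.0193
```

>>> carry_out --commands "0 0 40 0 0 0 0; 0 0 0 0 0 0 0; 0 0 0 0 0 0 0; 0 0 0 0 0 0 0"

```text
clock: 12.75
eef_pos: [0.4722, 0.2476, 0.0734]
eef_rot: [0.997, 0.075, 0.001, -0.0]
contact_force: [0.3, 0.8, -0.5]
opening: 0.019
```

```bash
python3 -c "
from h import *
plan([(.4709,.2485,.0195,8.9)])
cv2.imwrite('pics/b2.png',crop(get_image('scene')[0],390,185,50,37,8))"
```

```text
at [0.4722 0.2476 0.0734] 8.6 z [ 1.6e-03  5.0e-04 -1.0e+00]
leg (0.4709, 0.2485, 0.0195, 8.9) n 2 end [0.4711 0.2484 0.0194] 8.6
-1 -1 27 0 0 0; 0 0 27 0 0 0
```

View pics/b2.png

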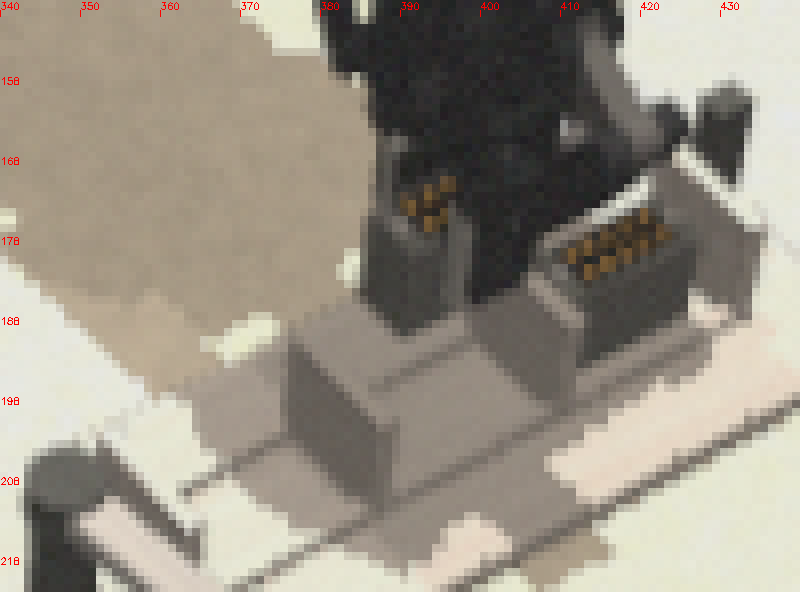

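Insert B hangs over bay 1 just as A did over bay 2. Lower and release.

>>> carry_out --commands "-1 -1 27 0 0 0 0; 0 0 23 0 0 0 0; 0 0 4 0 0 0 0; 0 0 0 0 0 0 0; 0 0 0 0 0 0 0.5"

```text
clock: 13.42
eef_pos: [0.471, 0.2488, 0.0192]
eef_rot: [0.997, 0.075, 0.001, -0.0]
contact_force: [-0.9, -0.3, 1.2]
opening: 0.0358
```

>>> carry_out --commands "0 0 0 0 0 0 0.5; 0 0 -4 0 0 0 0.5; 0 0 -30 0 0 0 0.6; 0 0 -50 0 0 0 1; 0 0 -40 0 0 0 1"

```text
clock: 14.05
eef_pos: [0.4705, 0.2488, 0.1445]
eef_rot: [0.997, 0.075, 0.001, -0.0]
contact_force: [-0.1, -0.0, 0.1]
opening: 0.0843
```

>>> carry_out --commands "0 0 0 0 0 0 1"

```text
clock: 14.18
eef_pos: [0.4717, 0.2491, 0.1455]
eef_rot: [0.997, 0.075, 0.003, -0.001]
contact_force: [0.4, 0.2, -1.1]
opening: 0.0855
```

```bash
python3 -c "
from h import *
plan([(.5133,-.3438,.13,-13.8)])
cv2.imwrite('pics/b3.png',crop(get_image('scene')[0],390,185,50,37,8))"
```

```text
at [0.4717 0.2491 0.1455] 8.6 z [ 0.0061  0.0017 -1.    ]
leg (0.5133, -0.3438, 0.13, -13.8) n 12 end [ 0.5132 -0.3442  0.1305] -13.4
-4 49 1 0 0 2; -2 50 2 0 0 2; -1 49 1 0 0 2; 2 50 1 0 0 1; 2 49 1 0 0 2; 3 50 2 0 0 2; 6 49 1 0 0 2; 7 49 1 0 0 2; 9 49 2 0 0 2; 11 48 1 0 0 2; 12 48 1 0 0 2; 14 48 1 0 0 1
```

View pics/b3.png

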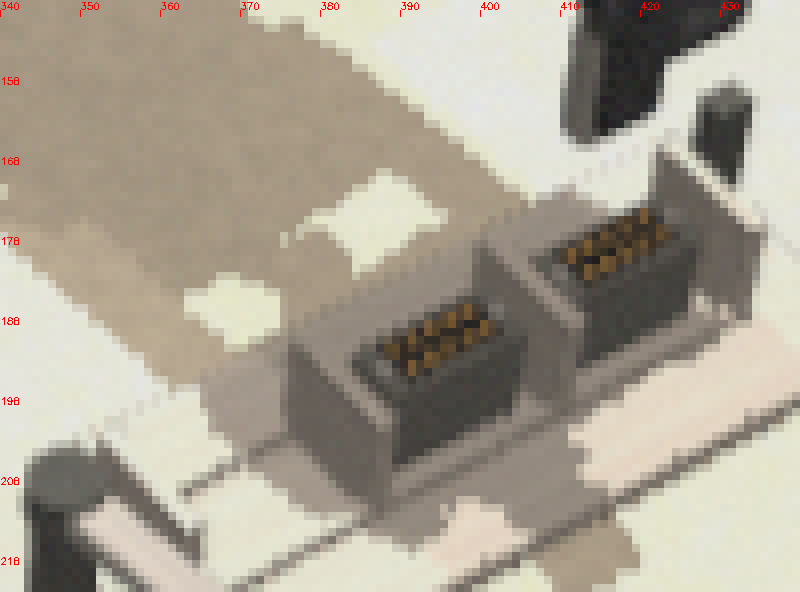

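Bays 1 and 2 are well filled. Now the holder insert C, gripped by its ends.

>>> carry_out --commands "-4 49 1 0 0 2 1; -2 50 2 0 0 2 1; -1 49 1 0 0 2 1; 2 50 1 0 0 1 1; 2 49 1 0 0 2 1"

```text
clock: 14.85
eef_pos: [0.4874, 0.0006, 0.1351]
eef_rot: [1.0, -0.004, -0.001, -0.0]
contact_force: [0.1, 1.0, 0.3]
opening: 0.0855
```

>>> carry_out --commands "3 50 2 0 0 2 1; 6 49 1 0 0 2 1; 7 49 1 0 0 2 1; 9 49 2 0 0 2 1; 11 48 1 0 0 2 1"

```text
clock: 15.48
eef_pos: [0.5046, -0.2466, 0.1277]
eef_rot: [0.996, -0.091, -0.001, -0.001]
contact_force: [0.7, 0.2, 0.3]
opening: 0.0851
```

>>> carry_out --commands "12 48 1 0 0 2 1; 14 48 1 0 0 1 1; 0 0 35 0 0 0 1; 0 0 0 0 0 0 1; 0 0 0 0 0 0 1"

```text
clock: 16.1
eef_pos: [0.512, -0.3442, 0.0928]
eef_rot: [0.993, -0.116, 0.0, 0.0]
contact_force: [0.3, 1.2, -0.2]
opening: 0.0852
```

```bash
python3 -c "
from h import *
plan([(.5133,-.3438,.013,-13.8)])
cv2.imwrite('pics/d1.png',crop(get_image('scene')[0],130,300,50,37,8))"
```

```text
at [ 0.512  -0.3442  0.0928] -13.4 z [ 0. -0. -1.]
leg (0.5133, -0.3438, 0.013, -13.8) n 2 end [ 0.5132 -0.3435  0.0128] -13.4
1 0 40 0 0 0; 0 -1 40 0 0 0
```

View pics/d1.png

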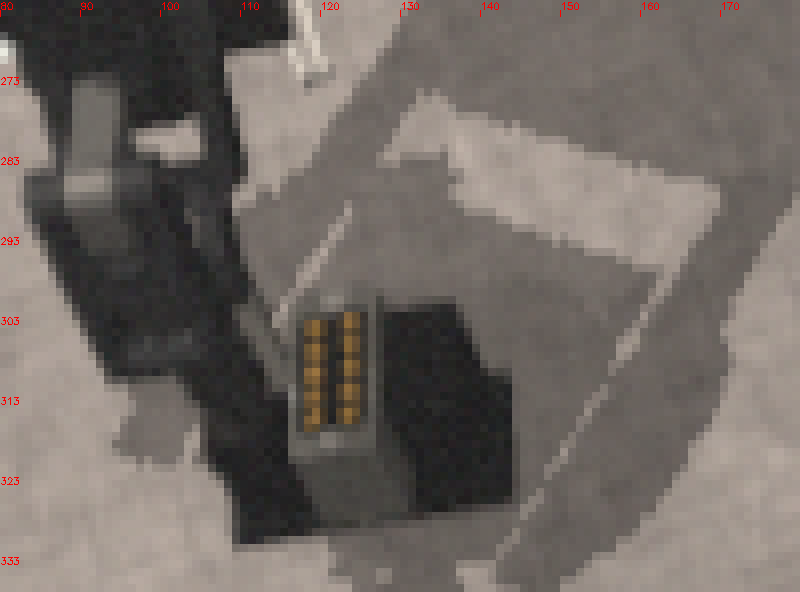

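The view agrees with the calibration (high fingers appear shifted up and left). Descend in two stages.

>>> carry_out --commands "1 0 25 0 0 0 1; 0 -1 20 0 0 0 1; 0 0 0 0 0 0 1"

```text
clock: 16.52
eef_pos: [0.5129, -0.3432, 0.0472]
eef_rot: [0.993, -0.116, -0.0, -0.0]
contact_force: [0.6, -0.3, 0.6]
opening: 0.0856
```

```bash
python3 -c "
from h import *
plan([(.5133,-.3438,.013,-13.8)])
cv2.imwrite('pics/d2.png',crop(get_image('scene')[0],130,310,50,37,8))"
```

```text
at [ 0.5129 -0.3432  0.0472] -13.4 z [-8.e-04  8.e-04 -1.e+00]
leg (0.5133, -0.3438, 0.013, -13.8) n 1 end [ 0.5139 -0.3434  0.0132] -13.4
1 0 34 0 0 0
```

View pics/d2.png

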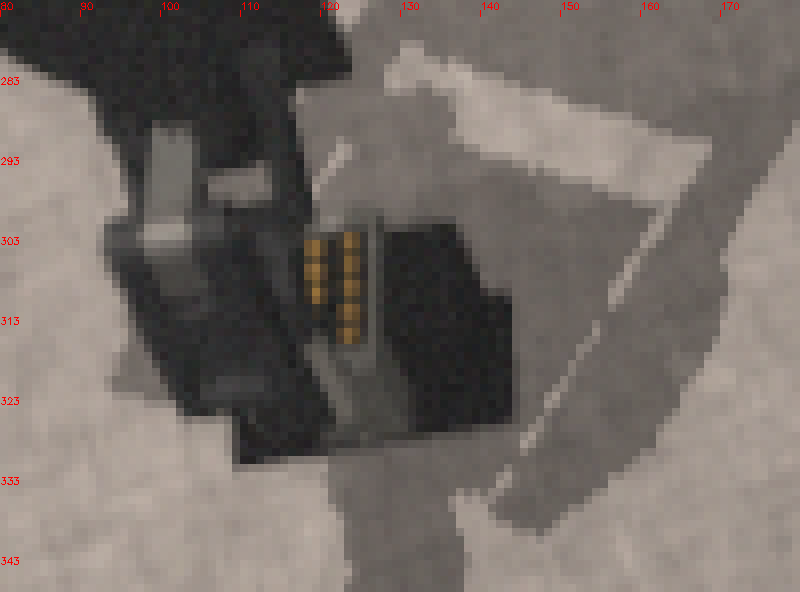

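Progress is as expected. Finish the descent and grip the ends.

>>> carry_out --commands "1 0 20 0 0 0 1; 0 0 14 0 0 0 1; 0 0 0 0 0 0 1; 0 0 0 0 0 0 0; 0 0 0 0 0 0 0"

```text
clock: 17.2
eef_pos: [0.5142, -0.3444, 0.0138]
eef_rot: [0.993, -0.117, 0.0, 0.0]
contact_force: [0.0, 0.6, -0.3]
opening: 0.0518
```

>>> carry_out --commands "0 0 0 0 0 0 0; 0 0 0 0 0 0 0; 0 0 0 0 0 0 0"

```text
clock: 17.58
eef_pos: [0.5143, -0.3445, 0.0141]
eef_rot: [0.993, -0.117, 0.001, 0.0]
contact_force: [0.0, 0.4, 6.0]
opening: 0.0428
```

```bash
python3 -c "
from h import *
plan([(.5133,-.3438,.013,-13.8)])
cv2.imwrite('pics/d3.png',crop(get_image('scene')[0],130,310,50,37,8))"
```

```text
at [ 0.5143 -0.3445  0.0141] -13.4 z [ 0.001 -0.001 -1.   ]
leg (0.5133, -0.3438, 0.013, -13.8) n 1 end [ 0.5133 -0.3442  0.0131] -13.4
-1 0 1 0 0 0
```

View pics/d3.png

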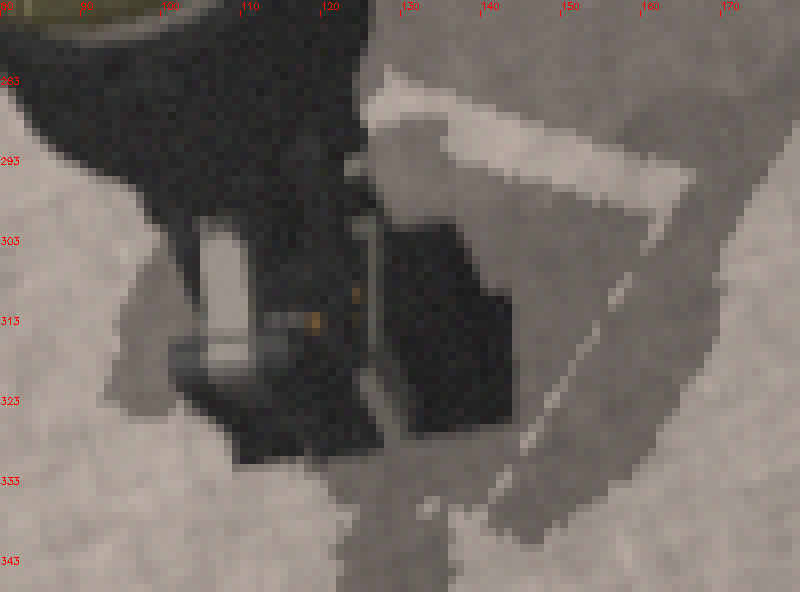

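The ends are gripped (42.8 mm). Lift clear, carry to free bench at (0.50,-0.13), and set down for a regrip by the sides.

>>> carry_out --commands "0 0 -20 0 0 0 0; 0 0 -30 0 0 0 0; 0 0 -40 0 0 0 0; 0 0 0 0 0 0 0; 0 0 0 0 0 0 0"

```text
clock: 18.25
eef_pos: [0.5136, -0.3438, 0.1031]
eef_rot: [0.993, -0.117, -0.0, -0.0]
contact_force: [-0.5, -0.3, -0.6]
opening: 0.0433
```

```bash
python3 -c "
from h import *
plan([(.50,-.13,.1,-13.4),(.50,-.13,.0085,None)])
cv2.imwrite('pics/d4.png',crop(get_image('scene')[0],130,290,50,37,8))"
```

```text
at [ 0.5136 -0.3438  0.1031] -13.4 z [-6.e-04  5.e-04 -1.e+00]
leg (0.5, -0.13, 0.1, -13.4) n 5 end [ 0.4998 -0.1298  0.1001] -13.4
-13 -41 1 0 0 0; -12 -41 0 0 0 0; -13 -41 1 0 0 0; -12 -41 0 0 0 0; -13 -41 1 0 0 0
leg (0.5, -0.13, 0.0085, None) n 2 end [ 0.4998 -0.1298  0.0081] -13.4
0 0 46 0 0 0; 0 0 46 0 0 0
```

View pics/d4.png

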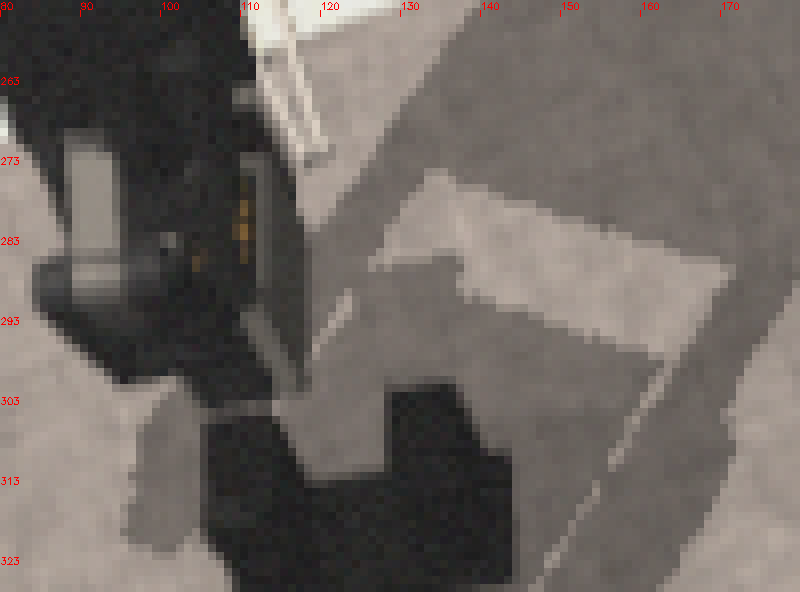

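Insert C is out of the slot and held level.

>>> carry_out --commands "-13 -41 1 0 0 0 0; -12 -41 0 0 0 0 0; -13 -41 1 0 0 0 0; -12 -41 0 0 0 0 0; -13 -41 1 0 0 0 0"

```text
clock: 18.92
eef_pos: [0.4995, -0.1285, 0.0994]
eef_rot: [0.993, -0.117, -0.001, -0.0]
contact_force: [1.0, 0.0, -0.2]
opening: 0.043
```

>>> carry_out --commands "0 0 46 0 0 0 0; 0 0 38 0 0 0 0; 0 0 0 0 0 0 0; 0 0 6 0 0 0 0; 0 0 0 0 0 0 0"

```text
clock: 19.55
eef_pos: [0.5005, -0.1303, 0.0111]
eef_rot: [0.993, -0.117, 0.001, 0.0]
contact_force: [0.5, 0.9, 0.1]
opening: 0.0429
```

```bash
python3 -c "
from h import *
plan([(.50,-.13,.0085,-13.4)])
cv2.imwrite('pics/d5.png',crop(get_image('scene')[0],250,285,50,37,8))"
```

```text
at [ 0.5005 -0.1303  0.0111] -13.4 z [ 1.e-03 -5.e-04 -1.e+00]
leg (0.5, -0.13, 0.0085, -13.4) n 1 end [ 0.4995 -0.1301  0.0081] -13.4
-1 0 3 0 0 0
```

View pics/d5.png

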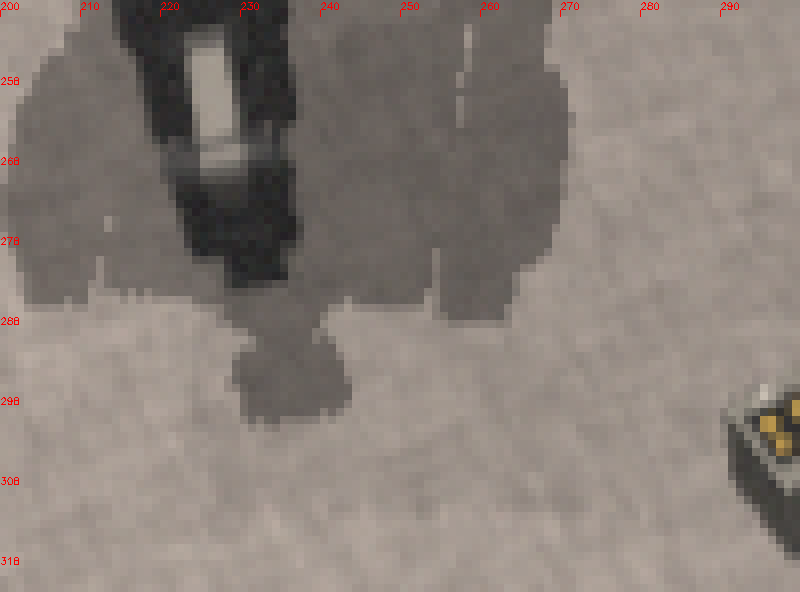

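>>> carry_out --commands "0 0 2 0 0 0 0; 0 0 0 0 0 0 0; 0 0 0 0 0 0 0.7; 0 0 0 0 0 0 0.7; 0 0 -20 0 0 0 0.8"

```text
clock: 20.23
eef_pos: [0.4994, -0.1297, 0.0276]
eef_rot: [0.993, -0.117, -0.001, -0.0]
contact_force: [0.1, 0.3, -0.3]
opening: 0.0684
```

>>> carry_out --commands "0 0 -50 0 0 0 1; 0 0 -20 0 0 -10 1; 0 0 0 0 0 -10 1; 0 0 0 0 0 -10 1; 0 0 0 0 0 -10 1"

```text
clock: 20.85
eef_pos: [0.5001, -0.1301, 0.0984]
eef_rot: [0.973, 0.233, 0.0, 0.0]
contact_force: [-0.8, 0.1, -0.2]
opening: 0.0856
```

>>> carry_out --commands "0 0 0 0 0 -10 1; 0 0 0 0 0 -10 1; 0 0 0 0 0 -10 1; 0 0 0 0 0 -10 1; 0 0 0 0 0 -10 1"

```text
clock: 21.48
eef_pos: [0.5001, -0.1301, 0.0983]
eef_rot: [0.783, 0.622, -0.0, 0.0]
contact_force: [0.4, 0.5, -0.4]
opening: 0.0855
```

>>> carry_out --commands "0 0 0 0 0 0 1; 0 0 0 0 0 0 1"

```text
clock: 21.72
eef_pos: [0.5002, -0.1301, 0.0983]
eef_rot: [0.786, 0.618, 0.0, 0.0]
contact_force: [-0.2, -0.4, -0.5]
opening: 0.0851
```

```bash
python3 -c "
from h import *
im,d=get_image('scene');p=camera_params('scene');v,u=np.mgrid[:480,:640]
P=np.stack([(u-p['cx'])/p['fx']*d,(v-p['cy'])/p['fy']*d,d],-1)@p['pose'][:3,:3].T+p['pose'][:3,3]
m=(np.hypot(P[...,0]-.5,P[...,1]+.13)<.04)&(P[...,2]>.027)&(P[...,2]<.04);print(m.sum(),cv2.minAreaRect(P[m][:,:2].astype(np.float32)*1000))
plan([(.50,-.13,.0085,76.6)])
cv2.imwrite('pics/d6.png',crop(im,240,265,50,37,8))"
```

```text
202 ((500.6495361328125, -128.8461456298828), (19.820106506347656, 47.572872161865234), 76.53699493408203)
at [ 0.5001 -0.1301  0.0983] 76.5 z [ 0. -0. -1.]
leg (0.5, -0.13, 0.0085, 76.6) n 2 end [ 0.5001 -0.1301  0.0083] 76.5
0 0 45 0 0 0; 0 0 45 0 0 0
```

View pics/d6.png

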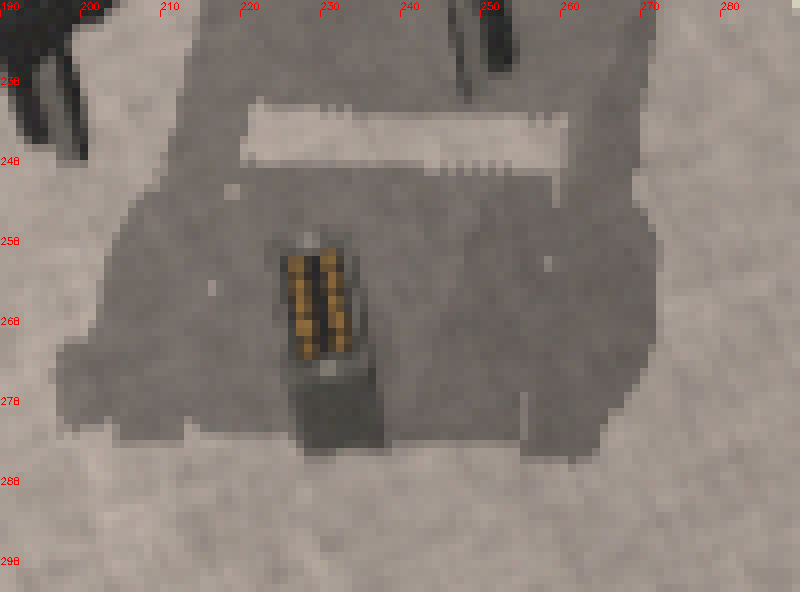

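Insert C stands at (230,262), aligned and centred under the jaws. Regrip by the sides.

>>> carry_out --commands "0 0 45 0 0 0 1; 0 0 45 0 0 0 1; 0 0 0 0 0 0 1; 0 0 0 0 0 0 0; 0 0 0 0 0 0 0"

```text
clock: 22.4
eef_pos: [0.5011, -0.1306, 0.0101]
eef_rot: [0.785, 0.62, 0.001, 0.001]
contact_force: [-0.5, -0.5, 0.4]
opening: 0.0515
```

>>> carry_out --commands "0 0 0 0 0 0 0; 0 0 0 0 0 0 0; 0 0 0 0 0 0 0; 0 0 0 0 0 0 0; 0 0 0 0 0 0 0"

```text
clock: 23.02
eef_pos: [0.5007, -0.1303, 0.0092]
eef_rot: [0.785, 0.62, 0.0, 0.001]
contact_force: [-1.3, 0.6, 7.0]
opening: 0.0187
```

>>> carry_out --commands "0 0 -40 0 0 0 0; 0 0 -50 0 0 0 0; 0 0 -10 0 0 0 0; 0 0 0 0 0 0 0; 0 0 0 0 0 0 0"

```text
clock: 23.65
eef_pos: [0.4994, -0.1298, 0.1069]
eef_rot: [0.785, 0.62, -0.001, -0.001]
contact_force: [-0.5, 0.0, -1.0]
opening: 0.019
```

```bash
python3 -c "
from h import *
plan([(.4805,.1872,.12,8.9)])"
```

```text
at [ 0.4994 -0.1298  0.1069] 76.6 z [-0.0024  0.0012 -1.    ]
leg (0.4805, 0.1872, 0.12, 8.9) n 7 end [0.4806 0.1872 0.1199] 8.6
43 -13 -2 0 0 10; 41 -21 -2 0 0 9; 37 -26 -2 0 0 10; 31 -33 -2 0 0 10; 26 -37 -1 0 0 9; 19 -41 -2 0 0 10; 12 -44 -2 0 0 10
```

>>> carry_out --commands "43 -13 -2 0 0 10 0; 41 -21 -2 0 0 9 0; 37 -26 -2 0 0 10 0; 31 -33 -2 0 0 10 0; 26 -37 -1 0 0 9 0"

```text
clock: 24.28
eef_pos: [0.4861, 0.0976, 0.1161]
eef_rot: [0.97, 0.244, -0.001, -0.0]
contact_force: [0.5, 0.3, -0.6]
opening: 0.0188
```

>>> carry_out --commands "19 -41 -2 0 0 10 0; 12 -44 -2 0 0 10 0; 0 0 0 0 0 0 0; 0 0 45 0 0 0 0; 0 0 0 0 0 0 0"

```text
clock: 24.9
eef_pos: [0.4792, 0.1859, 0.0734]
eef_rot: [0.997, 0.075, -0.004, 0.0]
contact_force: [-0.1, -0.6, -0.4]
opening: 0.0188
```

>>> carry_out --commands "0 0 0 0 0 0 0; 0 0 0 0 0 0 0"

```text
clock: 25.15
eef_pos: [0.482, 0.1866, 0.0775]
eef_rot: [0.997, 0.075, 0.001, -0.0]
contact_force: [-0.6, -0.7, -0.9]
opening: 0.0189
```

```bash
python3 -c "
from h import *
plan([(.4805,.1872,.0195,8.9)])
cv2.imwrite('pics/e1.png',crop(get_image('scene')[0],370,195,50,37,8))"
```

```text
at [0.482  0.1866 0.0775] 8.6 z [ 2.e-03  2.e-04 -1.e+00]
leg (0.4805, 0.1872, 0.0195, 8.9) n 2 end [0.4809 0.1875 0.0195] 8.6
-1 0 29 0 0 0; 0 -1 29 0 0 0
```

View pics/e1.png

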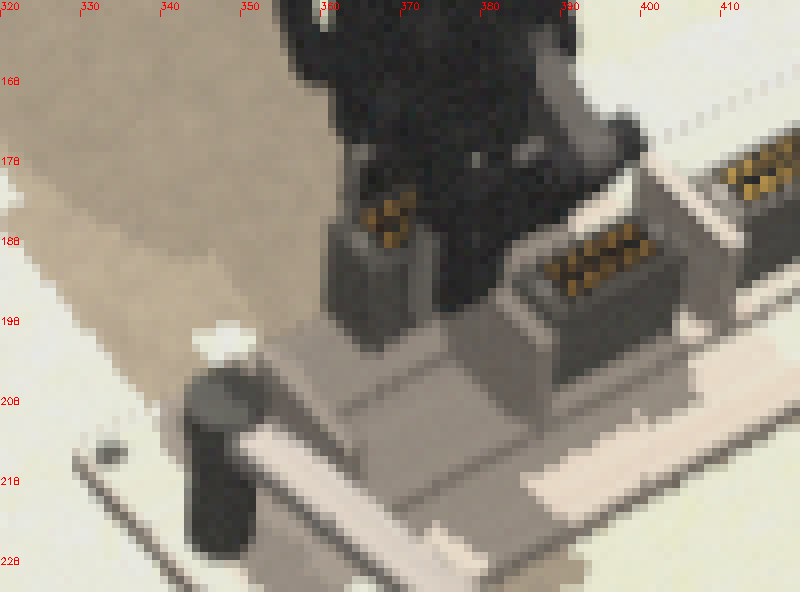

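Insert C hangs over bay 0. Lower and release.

>>> carry_out --commands "-1 0 29 0 0 0 0; 0 -1 25 0 0 0 0; 0 0 4 0 0 0 0; 0 0 0 0 0 0 0; 0 0 0 0 0 0 0.5"

```text
clock: 25.82
eef_pos: [0.4806, 0.1877, 0.019]
eef_rot: [0.997, 0.075, 0.001, -0.0]
contact_force: [-0.0, 0.4, 0.7]
opening: 0.0362
```

>>> carry_out --commands "0 0 0 0 0 0 0.5; 0 0 -4 0 0 0 0.5; 0 0 -30 0 0 0 0.6; 0 0 -50 0 0 0 0.6; 0 0 -50 0 0 0 0.6"

```text
clock: 26.45
eef_pos: [0.4799, 0.1876, 0.1541]
eef_rot: [0.997, 0.075, -0.0, 0.0]
contact_force: [1.2, -0.1, -0.7]
opening: 0.0509
```

```bash
python3 -c "
from h import *
im,d=get_image('scene');p=camera_params('scene');v,u=np.mgrid[:480,:640]
P=np.stack([(u-p['cx'])/p['fx']*d,(v-p['cy'])/p['fy']*d,d],-1)@p['pose'][:3,:3].T+p['pose'][:3,3]
m=(P[...,0]>.6)&(P[...,0]<.72)&(P[...,1]>.13)&(P[...,1]<.25)&(P[...,2]>.07)&(P[...,2]<.1);print('knob',P[m].mean(0))
hsv=cv2.cvtColor(im,cv2.COLOR_BGR2HSV)
for b in((.4805,.1872),(.4709,.2485),(.4613,.3098)):
    uu,vv=map(int,px('scene',(*b,.042)));mm=cv2.inRange(hsv,(10,90,50),(40,255,255))[vv-10:vv+11,uu-10:uu+11];y,x=np.nonzero(mm)
    q=np.array([w('scene',i+uu-10,j+vv-10,.042)[:2] for i,j in zip(x,y)]);V=np.linalg.svd(q-q.mean(0))[2][0];print(b,(q.mean(0)-b).round(4),np.degrees(np.arctan2(V[1],V[0]))%180)
print(cur())
cv2.imwrite('pics/e2.png',crop(im,390,200,60,37,6))"
```

```text
knob [0.69377252 0.18842846 0.08409845]
(0.4805, 0.1872) [0.0008 0.0037] 102.17114229820808
(0.4709, 0.2485) [0.0011 0.0032] 97.13524182469638
(0.4613, 0.3098) [ 0.001  -0.0003] 96.65313340978611
(array([0.48259151, 0.18818808, 0.16060536]), np.float64(8.624820621595264), array([ 0.01041867,  0.00151396, -0.99994458]))
```

View pics/e2.png

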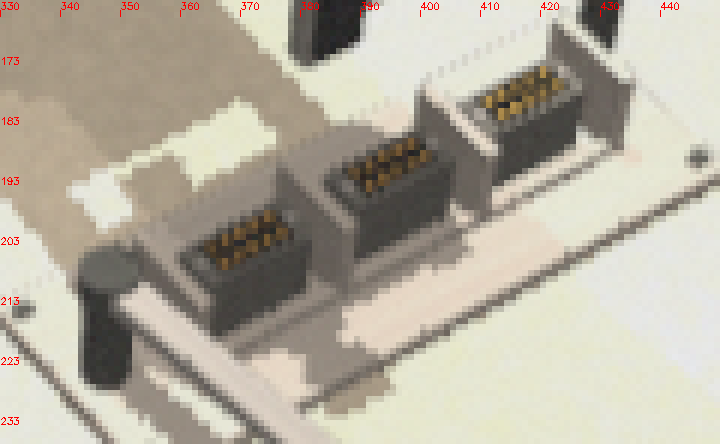

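All three inserts stand in their bays, and the keeper hasn't moved. Next I'll close the fingers, come down beside the bar at r=130 mm on its trailing side, and sweep it shut.

```bash
cat >> h.py <<'E'
H=np.array([.4894,.1299])
def bar(th,off,r=.13,z=.056):
    t=np.radians(th);return (*(H+r*np.array([np.cos(t),np.sin(t)])+off*np.array([np.sin(t),-np.cos(t)])),z,th)
E
python3 -c "
from h import *
plan([bar(16.3,.045,z=.13),bar(16.3,.045)])"
```

```text
at [0.4826 0.1882 0.1606] 8.6 z [ 0.0104  0.0015 -0.9999]
leg (np.float64(0.6268046898582098), np.float64(0.12319543402081899), 0.13, 16.3) n 4 end [0.6268 0.1228 0.1296] 16.6
33 21 8 0 0 -2; 33 23 7 0 0 -2; 31 24 8 0 0 -2; 31 25 8 0 0 -2
leg (np.float64(0.6268046898582098), np.float64(0.12319543402081899), 0.056, 16.3) n 2 end [0.6268 0.1228 0.0556] 16.6
0 0 37 0 0 0; 0 0 37 0 0 0
```

>>> carry_out --commands "33 21 8 0 0 -2 0; 33 23 7 0 0 -2 0; 31 24 8 0 0 -2 0; 31 25 8 0 0 -2 0; 0 0 0 0 0 0 0"

```text
clock: 27.12
eef_pos: [0.6255, 0.1209, 0.12]
eef_rot: [0.99, 0.144, -0.001, 0.0]
contact_force: [0.4, 0.4, 0.5]
opening: 0.0004
```

>>> carry_out --commands "0 0 30 0 0 0 0; 0 0 30 0 0 0 0; 0 0 10 0 0 0 0; 0 0 0 0 0 0 0; 0 0 0 0 0 0 0"

```text
clock: 27.75
eef_pos: [0.625, 0.1224, 0.0527]
eef_rot: [0.99, 0.144, 0.001, 0.0]
contact_force: [0.1, -0.1, 0.8]
opening: -0.0003
```

```bash
python3 -c "
from h import *
plan([bar(16.3,.022)]+[bar(16.3+7.5*i,.020) for i in range(1,11)],step=40)
cv2.imwrite('pics/k1.png',crop(get_image('scene')[0],385,220,66,48,6))"
```

```text
at [0.625  0.1224 0.0527] 16.6 z [ 0.0022  0.     -1.    ]
leg (np.float64(0.6203493555530316), np.float64(0.1452709557362483), 0.056, 16.3) n 1 end [0.6203 0.145  0.0557] 16.6
2 -23 -3 0 0 0
leg (np.float64(0.616415662747525), np.float64(0.1640616951688142), 0.056, 23.8) n 1 end [0.6168 0.1638 0.0557] 23.6
2 -19 0 0 0 -7
leg (np.float64(0.6108700301548551), np.float64(0.18034830794168005), 0.056, 31.3) n 1 end [0.6105 0.1807 0.0557] 31.6
1 -18 0 0 0 -8
leg (np.float64(0.6032460116683809), np.float64(0.19577173617875035), 0.056, 38.8) n 1 end [0.6033 0.1962 0.0557] 38.6
2 -17 0 0 0 -7
leg (np.float64(0.593674056358183), np.float64(0.2100680807467067), 0.056, 46.3) n 1 end [0.5935 0.2101 0.0557] 46.6
1 -17 0 0 0 -8
leg (np.float64(0.5823179430334663), np.float64(0.22299272722629573), 0.056, 53.8) n 1 end [0.5825 0.2233 0.0557] 53.6
2 -17 0 0 0 -7
leg (np.float64(0.5693719779417263), np.float64(0.23432453133286274), 0.056, 61.3) n 1 end [0.5694 0.2342 0.0557] 61.6
1 -17 0 0 0 -8
leg (np.float64(0.5550576701349823), np.float64(0.2438696027563747), 0.056, 68.8) n 1 end [0.5554 0.244  0.0557] 68.6
2 -17 0 0 0 -7
leg (np.float64(0.5396199413884833), np.float64(0.2514646226783816), 0.056, 76.3) n 1 end [0.5399 0.2511 0.0557] 76.6
1 -17 0 0 0 -8
leg (np.float64(0.5233229355212293), np.float64(0.25697963820228054), 0.056, 83.8) n 1 end [0.5238 0.257  0.0557] 83.6
2 -17 0 0 0 -7
leg (np.float64(0.5064454988219924), np.float64(0.26032028588340644), 0.056, 91.3) n 1 end [0.5061 0.26   0.0557] 91.6
1 -18 0 0 0 -8
```

View pics/k1.png

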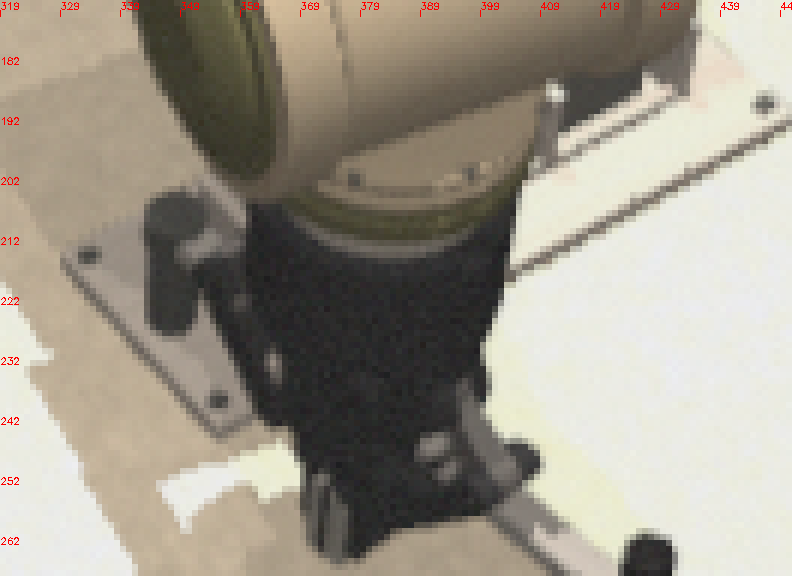

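The closed fingers are down on the trailing side of the bar (tips near (375,262)), and the bar still points at the knob (428,265). Start the sweep.

>>> carry_out --commands "2 -23 -3 0 0 0 0; 2 -19 0 0 0 -7 0; 1 -18 0 0 0 -8 0; 0 0 0 0 0 0 0"

```text
clock: 28.3
eef_pos: [0.6094, 0.1825, 0.0549]
eef_rot: [0.962, 0.273, 0.0, -0.0]
contact_force: [0.1, 0.2, 0.5]
opening: 0.0002
```

```bash
python3 -c "
from h import *
print(cur())
cv2.imwrite('pics/k2.png',crop(get_image('top')[0],240,220,66,66,4))"
```

```text
(array([0.60942963, 0.18252588, 0.05492304]), np.float64(31.669833713058285), array([ 6.06247975e-04,  2.90313327e-04, -9.99999774e-01]))
```

View pics/k2.png

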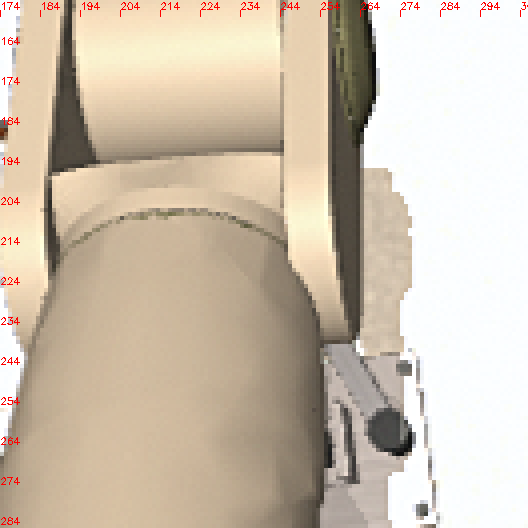

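The bar has swung: it now leaves the hinge towards (258,243). Continue.

>>> carry_out --commands "2 -17 0 0 0 -7 0; 1 -17 0 0 0 -8 0; 2 -17 0 0 0 -7 0; 1 -17 0 0 0 -8 0; 2 -17 0 0 0 -7 0"

```text
clock: 28.98
eef_pos: [0.5549, 0.2437, 0.0546]
eef_rot: [0.826, 0.564, 0.0, 0.0]
contact_force: [1.3, -1.4, -0.8]
opening: 0.0
```

>>> carry_out --commands "1 -17 0 0 0 -8 0; 2 -17 0 0 0 -7 0; 0 0 0 0 0 0 0"

```text
clock: 29.35
eef_pos: [0.523, 0.2569, 0.0546]
eef_rot: [0.746, 0.665, -0.0, -0.0]
contact_force: [0.5, 0.1, 0.7]
opening: -0.0003
```

```bash
python3 -c "
from h import *
plan([bar(91.3,.020),bar(98.9,.020)])
cv2.imwrite('pics/k3.png',crop(get_image('scene')[0],400,195,66,48,6))"
```

```text
at [0.523  0.2569 0.0546] 83.4 z [-1.e-04 -0.e+00 -1.e+00]
leg (np.float64(0.5064454988219924), np.float64(0.26032028588340644), 0.056, 91.3) n 1 end [0.5062 0.2599 0.0556] 91.4
1 -17 -1 0 0 -8
leg (np.float64(0.4890468470964569), np.float64(0.2614289902760099), 0.056, 98.9) n 1 end [0.4892 0.2614 0.0556] 98.4
2 -17 0 0 0 -7
```

View pics/k3.png

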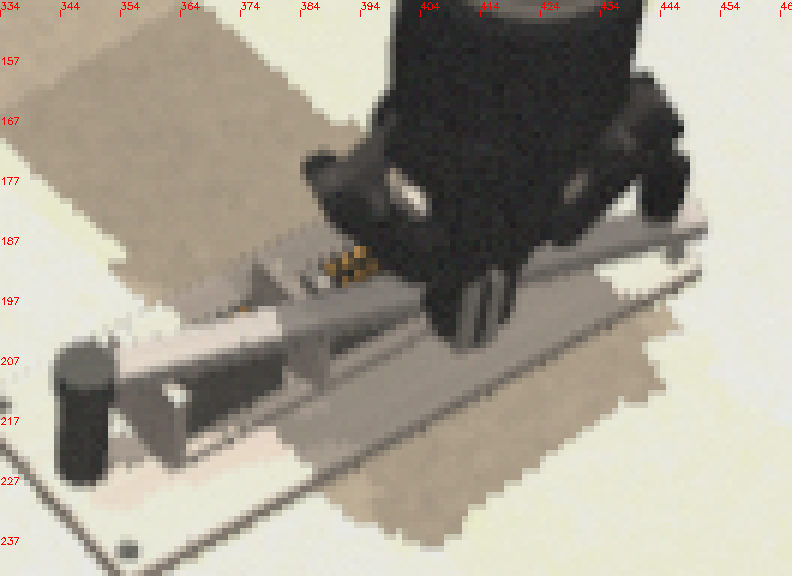

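The bar is about 15° short of the row and following the fingers. Go on in smaller steps.

>>> carry_out --commands "1 -17 -1 0 0 -8 0; 1 -9 0 0 0 -4 0; 0 0 0 0 0 0 0; 1 -5 0 0 0 -3 0; 0 0 0 0 0 0 0"

```text
clock: 30.02
eef_pos: [0.4931, 0.2608, 0.0554]
eef_rot: [0.653, 0.757, 0.0, 0.0]
contact_force: [-0.7, 0.3, -0.6]
opening: 0.0004
```

>>> carry_out --commands "0 -2 0 0 0 0 0; 0 0 0 0 0 0 0"

```text
clock: 30.28
eef_pos: [0.4907, 0.2607, 0.0553]
eef_rot: [0.653, 0.758, 0.0, 0.0]
contact_force: [0.8, -0.3, -0.5]
opening: 0.0003
```

```bash
cat > ang.py <<'E'
from h import *
im,d=get_image('scene');p=camera_params('scene');v,u=np.mgrid[:480,:640]
P=np.stack([(u-p['cx'])/p['fx']*d,(v-p['cy'])/p['fy']*d,d],-1)@p['pose'][:3,:3].T+p['pose'][:3,3]
a=np.radians(8.88);L=(P[...,:2]-[.4709,.2485])@np.array([[np.cos(a),-np.sin(a)],[np.sin(a),np.cos(a)]])
m=(abs(L[...,0])<.05)&(P[...,2]>.056)&(P[...,2]<.066)&(L[...,1]>-.10)&(L[...,1]<.105);q=L[m]
for y in np.arange(-.1,.11,.02):
    s=q[abs(q[:,1]-y)<.006]
    if len(s): print(round(y,3),len(s),s[:,0].min().round(4),s[:,0].max().round(4))
plan([bar(98.9,.018)])
import sys;cv2.imwrite(sys.argv[1],crop(im,400,195,66,48,6))
E
python3 ang.py pics/k4.png
```

```text
-0.1 24 -0.0048 0.01
-0.08 41 -0.006 0.0097
-0.06 34 -0.0037 0.0116
-0.04 29 -0.0024 0.0109
-0.02 35 -0.0029 0.0125
0.0 43 -0.0059 0.0332
0.02 3 0.029 0.0329
0.04 2 0.012 0.0141
0.06 22 0.0024 0.0158
0.08 31 0.0004 0.0147
0.1 16 0.0079 0.0153
at [0.4907 0.2607 0.0554] 98.5 z [ 3.e-04 -0.e+00 -1.e+00]
leg (np.float64(0.48707092736491814), np.float64(0.261119569503411), 0.056, 98.9) n 1 end [0.4876 0.2612 0.0564] 98.5
1 -3 -1 0 0 0
```

View pics/k4.png

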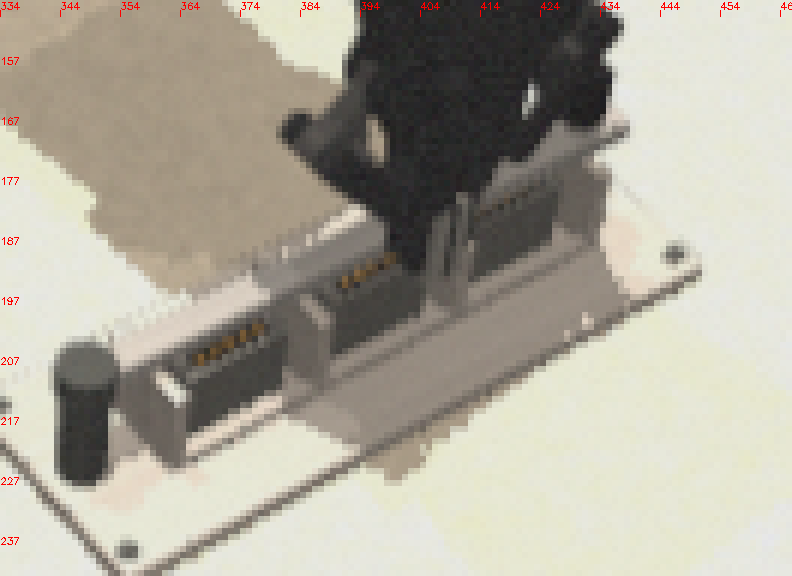

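The bar is still about 0.04 rad open. Push on gently until the force rises at the stop.

>>> carry_out --commands "0 -3 0 0 0 0 0; 0 0 0 0 0 0 0; 0 0 0 0 0 0 0"

```text
clock: 30.7
eef_pos: [0.4873, 0.2602, 0.0552]
eef_rot: [0.652, 0.758, -0.0, -0.0]
contact_force: [0.4, 0.2, -0.4]
opening: -0.0001
```

>>> carry_out --commands "0 -2 0 0 0 0 0; 0 0 0 0 0 0 0; 0 0 0 0 0 0 0"

```text
clock: 31.08
eef_pos: [0.4868, 0.2602, 0.0555]
eef_rot: [0.652, 0.758, 0.001, 0.001]
contact_force: [6.8, 1.4, -4.3]
opening: 0.0
```

```bash
python3 ang.py pics/k5.png
```

```text
-0.1 16 -0.0076 0.0089
-0.08 34 -0.0059 0.0081
-0.06 34 -0.0069 0.0079
-0.04 35 -0.009 0.0093
-0.02 34 -0.0055 0.0086
0.0 43 -0.0073 0.0292
0.02 5 0.0257 0.0289
0.04 3 0.0079 0.0084
0.06 19 0.0008 0.0083
0.08 28 -0.0034 0.0101
0.1 14 0.0023 0.0077
at [0.4868 0.2602 0.0555] 98.6 z [ 3.5e-03  9.0e-04 -1.0e+00]
leg (np.float64(0.48707092736491814), np.float64(0.261119569503411), 0.056, 98.9) n 1 end [0.4866 0.2612 0.0565] 98.6
1 0 -1 0 0 0
```

The force rose to 7 N with no further motion, so the bar is on its stop. One more 1 mm press, then back off, lift and check.

>>> carry_out --commands "0 -1 0 0 0 0 0; 0 0 0 0 0 0 0; 0 15 0 0 0 0 0; 0 20 0 0 0 0 0; 0 0 -40 0 0 0 0"

```text
clock: 31.75
eef_pos: [0.5184, 0.2645, 0.0931]
eef_rot: [0.652, 0.758, -0.002, -0.002]
contact_force: [-0.2, 0.7, -0.3]
opening: -0.0
```

>>> carry_out --commands "0 30 -50 0 0 0 0; 0 50 -30 0 0 0 0; 0 50 0 0 0 0 0; 0 50 0 0 0 0 0; 0 0 0 0 0 0 0"

```text
clock: 32.38
eef_pos: [0.699, 0.2915, 0.1712]
eef_rot: [0.653, 0.758, -0.001, -0.001]
contact_force: [-1.6, -0.2, -0.1]
opening: -0.0
```

```bash
python3 ang.py pics/k6.png; python3 -c "
from h import *
cv2.imwrite('pics/k7.png',get_image('scene')[0])"
```

```text
-0.1 20 -0.0055 0.0088
-0.08 41 -0.007 0.0096
-0.06 36 -0.0084 0.0095
-0.04 35 -0.006 0.0106
-0.02 33 -0.0069 0.0089
0.0 35 -0.0052 0.0094
0.02 32 -0.0068 0.0111
0.04 34 -0.0062 0.0089
0.06 33 -0.0067 0.0095
0.08 32 -0.0061 0.0092
0.1 16 -0.0005 0.0105
at [0.6973 0.2917 0.1726] 98.6 z [-3.e-03 -7.e-04 -1.e+00]
leg (np.float64(0.48707092736491814), np.float64(0.261119569503411), 0.056, 98.9) n 5 end [0.4875 0.2611 0.0556] 98.6
0 -42 23 0 0 0; 0 -43 24 0 0 0; 1 -42 23 0 0 0; 0 -43 23 0 0 0; 0 -42 24 0 0 0
```

View pics/k6.png

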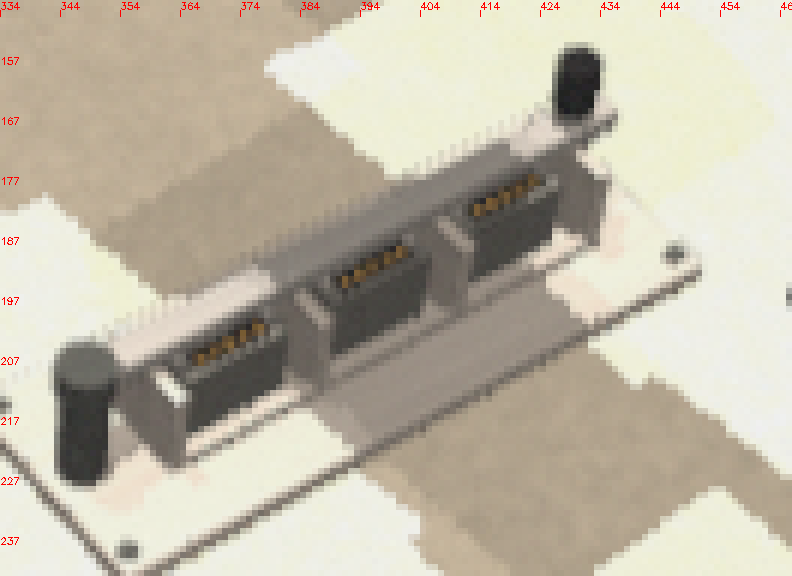

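View pics/k7.png

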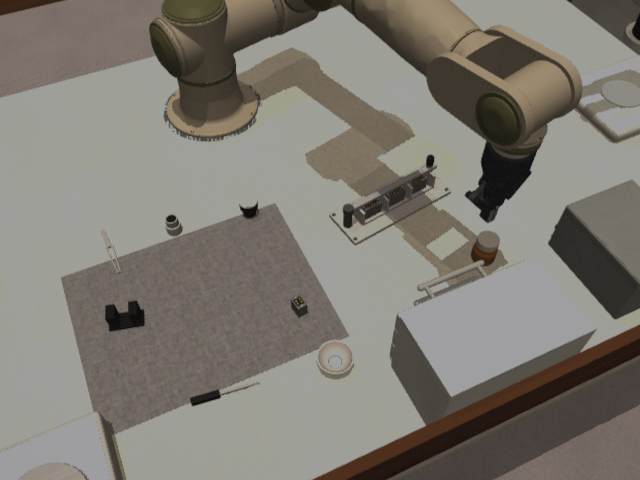

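The bar lies straight over the row, with its edges at a constant tray x all along, so its angle is about 0. All three inserts are in their bays, the other items sit where they were, and the arm touches nothing.

```bash
python3 -c "
from bench import *
print(job_done())"
```

```text
the job is handed in; nothing more can be done
None
```

All three long inserts are standing in the tray, one per bay, and the keeper bar is shut against its stop. I handed the job in at about 32.5 s of the 72 s allowed; no verdict was reported.

- **Placing:** The two bench inserts went straight into bays 2 and 1. The holder insert was lifted by its ends, set down on free bench, regripped by its sides and placed in bay 0.
- **Keeper:** I swept the bar shut with closed fingers. At the stop the force rose to about 7 N with no further motion.
- **Last checks:** The final depth picture shows the bar straight along the row, at roughly 0 rad, with the inserts upright beneath it. The other bench items looked unmoved, and the arm was clear of everything.
- **Disagreements:** The tray plate is not centred on the middle bay, so I took the tray pose from the cross walls. This moved the bay centres 6.7 mm from the plate estimate. With the bar still open, a contact-colour check put the inserts 0 to 4 mm from the bay centres, inside the 8 mm limit. It read their angles within about 3° of the row.

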